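Rack the coin tubes coin end down

ROBOT

A 6-joint arm with a two-finger parallel gripper is mounted at the origin on the work surface. World frame = base frame: x ahead of the robot, y to its left, z up, the work surface at z = 0. Lengths are in m, angles in degrees, forces in N, time in s.
With the tool pointing down it reaches from about 0.4 to 0.825 m from the base axis. Payload 7 kg.
Tool frame: the origin (TCP) lies at the very end of the fingers, on their centre line; the grasp point (between the pads) lies hold_point_z behind it (hold_point_z is the distance from the TCP to the grasp point, in m); z points along the fingers, y is the line along which they close (so a half turn about z gives the same grasp; the last joint's range is limited). The gripper opens to 88 mm and grips with 3 to 60 N. Pads are 19 mm wide; open, the fingers measure 130 mm over their backs; the gripper's body (78 mm by 193 mm) begins 47 mm behind the grasp point.
Start: joints at [-60.212, 20.546, 0.682, 0, -70.136, -16.507], TCP at [0.155, -0.657, 0.206] pointing down, gripper open.
Joint ranges: [-176.03, 176.03], [-82.01, 121.73], [-58.28, 71.71], [-173.87, 95.51], [-174.79, -0.11], [-173.66, 173.66]. Speed limits (degrees/s): [136.94, 136.94, 172.46, 180, 180, 180].

INTERFACE

Orientations are given as [roll, pitch, yaw] about the fixed x, y, z axes, in that order (R = Rz(yaw) Ry(pitch) Rx(roll)).
In Python, from plant import get_obs, snapshot, close_job, hold_point_z gives the robot as it stands.
- The arm moves only by the tool play_rows, never from a script. Its argument "commands" is a list that holds one entry, the list of rows, each a list of 7 numbers: the shift along the tool's x, y, z in cm, then the turn, a rotation vector about the tool's x, y, z in degrees, then the opening, from 0 (shut) to 1 (fully open). In form: [[[x, y, z, ax, ay, az, fingers], ...]]. A call has 1 to 20 rows; each row is the pose to reach, as a shift and turn from the pose commanded when the call began, along the tool's axes at that moment; what a row does not reach only later rows make up. A row lasts 1/12 s, in which the tool goes at most 41.7 mm and 7.16 degrees, less where a joint would pass 70% of its speed; a pose out of reach is approached as far as the arm can. A call with a gripper value outside its range is refused whole. The fingers move at their own pace and stop on an object; the grip force is fixed at half the most. Time passes only in rows, so rows that repeat a pose let the fingers close. It gives the time, the measured TCP pose, the force, the opening and the grip force at its end, in the units of the state.
- get_obs(): the state, without advancing time (a new reading comes with each control period).
- snapshot(name): name is "scene" or "top"; returns a dict with "frame" (420x560x3 uint8, red, green, blue), "camera_matrix" (3x3 intrinsics, pixels), "origin" and "attitude" of the camera in the world. Camera axes: x right, y down, z forward; pixel columns grow to the right and rows downward; lengths in m; the calibration is good to about 2 mm. A picture is of the moment at which its call begins. There is no depth.
- close_job(): hands the job in; it is judged then, once.
The state is a dict: "clock": time; "joint_pos": joint angles; "qvel": joint speeds; "tau": joint torques, N m; "tool_pos": TCP position; "orientation": TCP orientation; "force": force on the tool from outside, world axes, zero at the start; "moment": the same for the moment, N m; "opening": finger opening in m; "gripper_force": force on a finger pad.
Only numpy, scipy, OpenCV 4.12 (cv2) and the standard library are available. Lean on these libraries where they do the work, as an engineer would, in place of code of your own. Each camera call takes 0.05 s, during which the arm holds its last target. There are 200 camera calls.

TASK

Put away all the unsealed coin tubes from the counter: each has its coins unseen at one end, which can be felt by lifting it at mid-length, and must lie fully down in a free slot of the sloping wooden rack, heavy end lowest, against the lip. A tube that turns out to be empty goes flat on the floor of the felt-lined steel tray instead. Leave the red-banded tube already in the rack and the customer's cup, cufflink box and slabbed coins where they are.

Things in the scene. Friction and masses are not known exactly. Their poses are not given: they have to be found in the camera images.
- tube_a: square coin tube, opaque navy plastic, white cap on both ends, 36 x 36 x 130 mm, flat on the counter at the start; origin at its middle, x along its length. Either holds silver coins (0.3 to 0.5 kg in all) wedged fast at its +x or -x end, unseen, centre of mass about 35 mm from the middle, or is empty (about 0.05 kg, balanced). Outside both ends look alike. May be absent
- tube_b: square coin tube, opaque navy plastic, white cap on both ends, 36 x 36 x 130 mm, flat on the counter at the start; origin at its middle, x along its length. Either holds silver coins (0.3 to 0.5 kg in all) wedged fast at its +x or -x end, unseen, centre of mass about 35 mm from the middle, or is empty (about 0.05 kg, balanced). Outside both ends look alike. May be absent
- tube_c: square coin tube, opaque navy plastic, white cap on both ends, 36 x 36 x 130 mm, flat on the counter at the start; origin at its middle, x along its length. Either holds silver coins (0.3 to 0.5 kg in all) wedged fast at its +x or -x end, unseen, centre of mass about 35 mm from the middle, or is empty (about 0.05 kg, balanced). Outside both ends look alike. May be absent
- tube_d: square coin tube, opaque navy plastic, white cap on both ends, 36 x 36 x 130 mm, flat on the counter at the start; origin at its middle, x along its length. Either holds silver coins (0.3 to 0.5 kg in all) wedged fast at its +x or -x end, unseen, centre of mass about 35 mm from the middle, or is empty (about 0.05 kg, balanced). Outside both ends look alike. May be absent
- tube_e: square coin tube, opaque navy plastic, white cap on both ends, 36 x 36 x 130 mm, flat on the counter at the start; origin at its middle, x along its length. Either holds silver coins (0.3 to 0.5 kg in all) wedged fast at its +x or -x end, unseen, centre of mass about 35 mm from the middle, or is empty (about 0.05 kg, balanced). Outside both ends look alike. May be absent
- tube_f: square coin tube, opaque navy plastic, white cap on both ends, 36 x 36 x 130 mm, flat on the counter at the start; origin at its middle, x along its length. Either holds silver coins (0.3 to 0.5 kg in all) wedged fast at its +x or -x end, unseen, centre of mass about 35 mm from the middle, or is empty (about 0.05 kg, balanced). Outside both ends look alike. May be absent
- sealed_0: coin tube of the same size (36 x 36 x 130 mm) with a red seal band round its middle, 0.42 kg, already in the rack, in the slot of the same number; just one of sealed_0 to sealed_4 is present. Origin at the centre of its low end face, x up the slope (its middle is 65 mm along x). Not to be disturbed
- sealed_1: coin tube of the same size (36 x 36 x 130 mm) with a red seal band round its middle, 0.42 kg, already in the rack, in the slot of the same number; just one of sealed_0 to sealed_4 is present. Origin at the centre of its low end face, x up the slope (its middle is 65 mm along x). Not to be disturbed
- sealed_2: coin tube of the same size (36 x 36 x 130 mm) with a red seal band round its middle, 0.42 kg, already in the rack, in the slot of the same number; just one of sealed_0 to sealed_4 is present. Origin at the centre of its low end face, x up the slope (its middle is 65 mm along x). Not to be disturbed
- sealed_3: coin tube of the same size (36 x 36 x 130 mm) with a red seal band round its middle, 0.42 kg, already in the rack, in the slot of the same number; just one of sealed_0 to sealed_4 is present. Origin at the centre of its low end face, x up the slope (its middle is 65 mm along x). Not to be disturbed
- sealed_4: coin tube of the same size (36 x 36 x 130 mm) with a red seal band round its middle, 0.42 kg, already in the rack, in the slot of the same number; just one of sealed_0 to sealed_4 is present. Origin at the centre of its low end face, x up the slope (its middle is 65 mm along x). Not to be disturbed
- rack: fixed dark wood rack with five slots, 358 mm wide (y), 130 mm deep (x), 130 mm high; origin at its centre at counter level. Its bed slopes 40 degrees, rising to +x of the rack (away from the robot): stored tubes lie along (cos 40, 0, sin 40) of the rack, square to the bed is (-sin 40, 0, cos 40). A lip 18 mm high runs along the low front edge
- slot0 (a point): where the middle (origin) of a tube lies when fully down in this slot, flat on the bed, low end against the lip. Slots are 50 mm wide, 68 mm apart, 0 to 4 from -y to +y of the rack; teeth 18 mm wide, 16 mm high part them, only near the slots' two ends: a 66 mm stretch across the middle of the bed is free of teeth, so fingers fit beside a tube there
- slot1 (a point): where the middle (origin) of a tube lies when fully down in this slot, flat on the bed, low end against the lip. Slots are 50 mm wide, 68 mm apart, 0 to 4 from -y to +y of the rack; teeth 18 mm wide, 16 mm high part them, only near the slots' two ends: a 66 mm stretch across the middle of the bed is free of teeth, so fingers fit beside a tube there
- slot2 (a point): where the middle (origin) of a tube lies when fully down in this slot, flat on the bed, low end against the lip. Slots are 50 mm wide, 68 mm apart, 0 to 4 from -y to +y of the rack; teeth 18 mm wide, 16 mm high part them, only near the slots' two ends: a 66 mm stretch across the middle of the bed is free of teeth, so fingers fit beside a tube there
- slot3 (a point): where the middle (origin) of a tube lies when fully down in this slot, flat on the bed, low end against the lip. Slots are 50 mm wide, 68 mm apart, 0 to 4 from -y to +y of the rack; teeth 18 mm wide, 16 mm high part them, only near the slots' two ends: a 66 mm stretch across the middle of the bed is free of teeth, so fingers fit beside a tube there
- slot4 (a point): where the middle (origin) of a tube lies when fully down in this slot, flat on the bed, low end against the lip. Slots are 50 mm wide, 68 mm apart, 0 to 4 from -y to +y of the rack; teeth 18 mm wide, 16 mm high part them, only near the slots' two ends: a 66 mm stretch across the middle of the bed is free of teeth, so fingers fit beside a tube there
- tray: fixed shallow dark steel returns tray with grey felt, outside 190 x 196 mm (x, y), walls 5 mm thick and 24 mm high, inner floor 5 mm above the counter; origin under its centre
- cup: silver christening cup with a handle, 68 mm across, 78 mm high; origin under its centre; not to be disturbed
- cufflink_box: lapis blue cufflink box with gold trim, 82 x 60 x 39 mm; origin under its centre; not to be disturbed
- slab_0: gold coin in a clear slab case, 84 x 60 x 9 mm, lying flat; origin under its centre; not to be disturbed
- slab_1: gold coin in a clear slab case, 84 x 60 x 9 mm, lying flat; origin under its centre; not to be disturbed
Not all that is in view belongs to the job. What is shaped like the tube_c but purple or yellow is not meant.

How it is judged:
By the outcome, as a careful person would: the job done as asked, in the order asked, and still so for the second after the job is handed in, with the robot touching nothing.
Of tube_a, tube_b, tube_c, tube_d, tube_e, tube_f only 4 to 6 are there at a start; the rules pass over those that are not, and their reading is None.
Of sealed_0, sealed_1, sealed_2, sealed_3, sealed_4 only 1 to 1 are there at a start; the rules pass over those that are not, and their reading is None.
At some moment in a run one of tube_a, tube_b, tube_c, tube_d, tube_e, tube_f may be knocked a few centimetres aside while the robot is not near it.
It also fails if it takes over 210 s, if anything falls off the work surface, if the arm or the gripper's body presses on something with over 40 N, if the wrist force passes 120 N, or if a joint passes its speed limit or range.

## Working session

There is one attempt and no reset: what is moved stays moved. The work goes in short steps, Python scripts to look and compute and a tool call to move; the robot and the scene stay as the last step left them, time stands still between calls to the robot, and variables do not carry over. Pictures are saved under pics/ and viewed, at most 14 in all, crops included, and the job is handed in when it is done.

Besides the shell and the picture viewer there is one more tool, called after ">>>" as a command line: name --argument value ..., lists and objects as JSON in quotes. play_rows: Moves the arm, as the interface text tells. Its arguments: {"type":"object","properties":{"commands":{"type":"array","items":{"type":"array","items":{"type":"array","items":{"type":"number"}}}}},"required":["commands"]}

```bash
mkdir -p pics; ls; python3 - <<'E'
from plant import *
import cv2
print(get_obs(), hold_point_z)
for n in("scene","top"):
    s=snapshot(n); cv2.imwrite(f"pics/{n}0.png",s["frame"][:,:,::-1]); print(n,s["camera_matrix"],s["origin"],s["attitude"])
E
```

```text
pics
{'clock': 0.0, 'joint_pos': array([-6.02113768e+01,  2.05913719e+01,  6.34114479e-01, -1.91689128e-02,
       -7.01346453e+01, -1.65058784e+01]), 'qvel': array([ 0.07131038, -0.09370456, -0.01814885,  0.02598305,  0.01992018,
       -0.00916279]), 'tau': array([-1.07249463e-03, -5.82711911e+01,  2.93049181e+01,  6.99705362e+00,
        6.82194936e-03, -1.50198166e-04]), 'tool_pos': array([ 0.15492474, -0.65645527,  0.204629  ]), 'orientation': array([ 1.79906764e+02, -8.83582324e-03, -1.66723776e+02]), 'force': array([ 0.169037  ,  0.66539006, -0.13208032]), 'moment': array([ 0.01366534, -0.042425  , -0.00765844]), 'gripper_force': 0.0, 'opening': 0.08743378107461923} 0.0188
scene [[451.28259221   0.         280.96170398]
 [  0.         451.28259221 214.68549632]
 [  0.           0.           1.        ]] [ 1.31432134 -0.0572959   1.31206776] [-143.64527728    0.80161677   76.89215225]
top [[435.83462442   0.         279.90628388]
 [  0.         435.83462442 212.13202712]
 [  0.           0.           1.        ]] [0.35595585 0.12655694 1.66180424] [-176.53676801    0.6655817   -91.37341927]
```

View pics/top0.png

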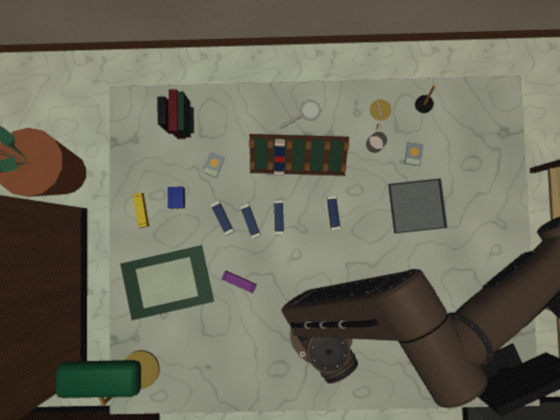

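View pics/scene0.png

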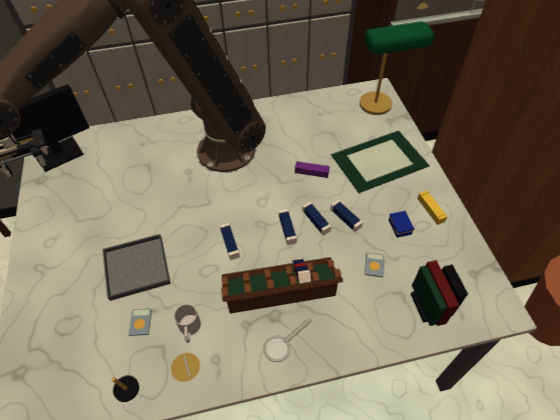

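The top view shows four navy tubes, at about (222,218), (250,221), (279,217) and (334,213); the scene view shows the same four. Possible lookalikes are purple (239,281), yellow (141,210), the blue box (176,197) and the sealed tube (280,155). By the description, only the four navy tubes with two white caps are meant. I'll check them in one close crop.

```bash
cat > h.py <<'E'
import numpy as np, cv2
from scipy.spatial.transform import Rotation as R
from plant import *
def shot(n):
    s=snapshot(n); s["R"]=R.from_euler('xyz',s["attitude"],degrees=True).as_matrix(); s["n"]=n; return s
def ray(s,p):
    d=s["R"]@np.linalg.inv(s["camera_matrix"])@[p[0],p[1],1.]; return np.array(s["origin"]),d/np.linalg.norm(d)
def onz(s,p,z):
    o,d=ray(s,p); return o+d*(z-o[2])/d[2]
def tri(s1,p1,s2,p2):
    o1,d1=ray(s1,p1);o2,d2=ray(s2,p2)
    t=np.linalg.lstsq(np.c_[d1,-d2],o2-o1,rcond=None)[0]
    a=o1+t[0]*d1;b=o2+t[1]*d2; return (a+b)/2,np.linalg.norm(a-b)
def proj(s,P):
    q=s["camera_matrix"]@(s["R"].T@(np.array(P)-s["origin"])); return q[:2]/q[2]
def navy(s):
    h=cv2.cvtColor(s["frame"],cv2.COLOR_RGB2HSV)
    m=cv2.inRange(h,(105,90,20),(128,255,140)); out=[]
    for c in cv2.findContours(m,cv2.RETR_EXTERNAL,cv2.CHAIN_APPROX_NONE)[0]:
        if cv2.contourArea(c)<60: continue
        k=np.zeros_like(m); cv2.drawContours(k,[c],-1,255,-1); ys,xs=np.nonzero(k)
        w=np.array([onz(s,p,.027) for p in zip(xs,ys)])[:,:2]; ce=w.mean(0)
        ev,V=np.linalg.eigh(np.cov((w-ce).T)); v=V[:,1]
        out.append((np.round(ce,4),round(np.degrees(np.arctan2(v[1],v[0]))%180,1),len(xs),np.round(np.sqrt(ev*12),3),(int(xs.mean()),int(ys.mean()))))
    return out
E
python3 - <<'E'
from h import *
a=shot("top");b=shot("scene")
for s in(a,b):
    print(s["n"]); [print(*o) for o in navy(s)]
c1=cv2.resize(a["frame"][120:245,200:360],None,fx=5,fy=5,interpolation=cv2.INTER_CUBIC)[:600]
c2=cv2.resize(b["frame"][190:320,215:375],None,fx=5,fy=5,interpolation=cv2.INTER_CUBIC)[:600]
cv2.imwrite("pics/c1.png",c1[:,:,::-1]);cv2.imwrite("pics/c2.png",c2[:,:,::-1])
E
```

```text
top
[0.4278 0.2563] 19.8 179 [0.026 0.097] (249, 220)
[0.4425 0.363 ] 25.4 194 [0.029 0.096] (221, 216)
[0.4386 0.1488] 1.0 171 [0.025 0.098] (278, 216)
[ 0.4484 -0.057 ] 5.8 198 [0.028 0.098] (333, 212)
[0.5223 0.5362] 0.7 334 [0.06  0.079] (175, 197)
[0.6874 0.1404] 26.1 76 [0.032 0.034] (279, 151)
scene
[ 0.4461 -0.0568] 5.5 222 [0.031 0.1  ] (228, 238)
[0.4339 0.1493] 179.7 226 [0.033 0.1  ] (286, 224)
[0.5175 0.5372] 177.4 357 [0.065 0.081] (400, 221)
[0.4262 0.2544] 16.0 271 [0.041 0.102] (315, 216)
[0.4423 0.3601] 21.9 289 [0.044 0.101] (345, 214)
```

View pics/c1.png

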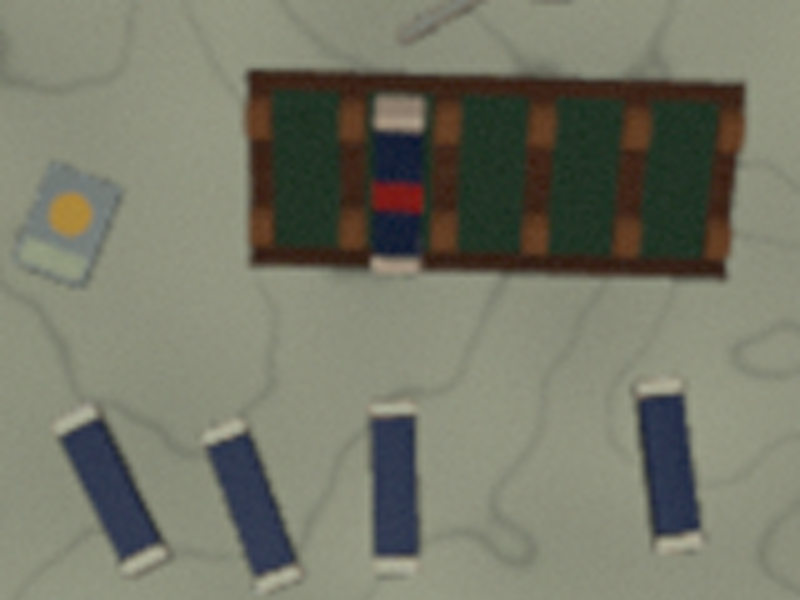

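View pics/c2.png

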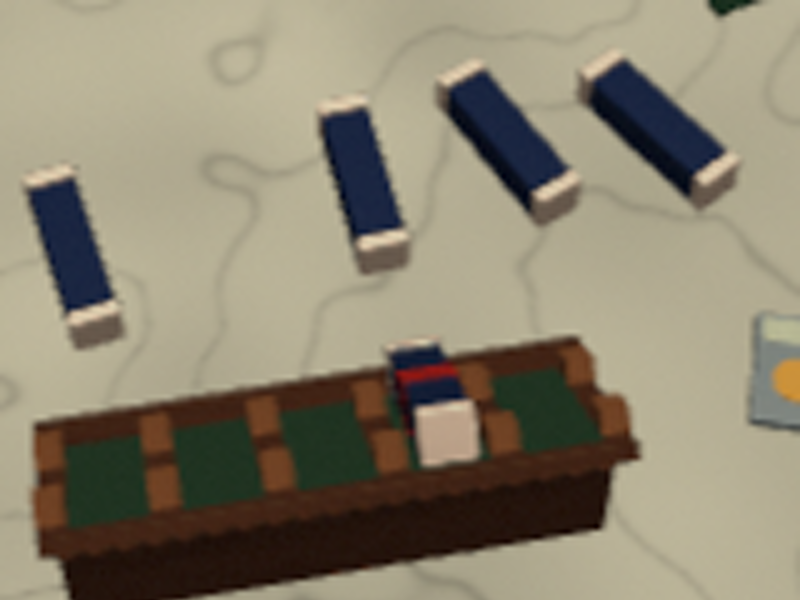

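The crops confirm four navy tubes with white caps, at top px (221,216), (249,220), (278,216) and (333,212). The red-banded one is in slot 3, so slots 0, 1, 2 and 4 are free. Next I'll triangulate the slots and work out the first move.

```bash
cat >> h.py <<'E'
def down(yaw): return R.from_euler('xyz',[180,0,yaw],degrees=True).as_matrix()
def rel(P,M,P0=None,M0=None):
    "shift cm, rotvec deg from the present pose"
    o=get_obs()
    if P0 is None: P0=o["tool_pos"]
    if M0 is None: M0=R.from_euler('xyz',o["orientation"],degrees=True).as_matrix()
    return np.round(M0.T@(np.array(P)-P0)*100,2),np.round(R.from_matrix(M0.T@M).as_rotvec(degrees=True),1)
E
python3 - <<'E'
from h import *
a=shot("top");b=shot("scene")
hi,e1=tri(a,(279.8,139.2),b,(304.8,283)); lo,e2=tri(a,(279,174.2),b,(297.2,259))
print(hi,e1,lo,e2,"centre",(hi+lo)/2,"d",hi-lo,"model",130*np.array([np.cos(.698),0,np.sin(.698)])-36*np.array([-np.sin(.698),0,np.cos(.698)]))
L,e=tri(a,(250.4,173),b,(331,258));Rr,e3=tri(a,(345.2,175.2),b,(222,275));print(L,e,Rr,e3,np.linalg.norm(L-Rr),"yaw",np.degrees(np.arctan2(-(L-Rr)[0],(L-Rr)[1])))
for z,(p,q) in {.13:((249.8,134.4),(349,137.4))}.items(): print(onz(a,p,z),onz(a,q,z))
# tray, red band
h=cv2.cvtColor(a["frame"],cv2.COLOR_RGB2HSV); print("tray",[onz(a,p,.024) for p in((390,184),(442,178),(446,227),(395,233))])
for s in(a,b):
    m=cv2.inRange(cv2.cvtColor(s["frame"],cv2.COLOR_RGB2HSV),(0,170,90),(6,255,255)); m[:, :240]=0; m[:,330:]=0; ys,xs=np.nonzero(m); print("red",xs.mean(),ys.mean(),len(xs))
P=[.4475,-.057]
print(rel([*P,.12],down(5.5+180)),rel([*P,.004],down(5.5+180)))
E
```

```text
[0.71286304 0.13721891 0.11371055] 0.0017251823269211289 [0.59487183 0.14433292 0.05652867] 0.0030238428669942235 centre [0.65386743 0.14077591 0.08511961] d [ 0.11799121 -0.00711401  0.05718187] model [122.73350373   0.          55.96862569]
[0.60563779 0.25384624 0.03698911] 0.00704660431863301 [ 0.58698353 -0.10182277  0.04154876] 0.004871361448912275 0.3561870523113374 yaw -3.0023187784107646
[0.72906838 0.24270737 0.13      ] [ 0.7088386  -0.10958468  0.13      ]
tray [array([ 0.55145338, -0.27414769,  0.024     ]), array([ 0.56920169, -0.47027186,  0.024     ]), array([ 0.38447632, -0.47661753,  0.024     ]), array([ 0.36665795, -0.28557469,  0.024     ])]
red 279.1111111111111 159.13888888888889 36
red 300.3157894736842 264.10526315789474 19
(array([-42.25,  51.65,   8.55]), array([ 0. , -0. ,  7.8])) (array([-42.25,  51.64,  20.15]), array([ 0. , -0. ,  7.8]))
```

>>> play_rows --commands '[[[-42.2,51.6,0,0,0,7.8,1],[-42.2,51.6,0,0,0,7.8,1],[-42.2,51.6,0,0,0,7.8,1],[-42.2,51.6,0,0,0,7.8,1],[-42.2,51.6,0,0,0,7.8,1],[-42.2,51.6,0,0,0,7.8,1],[-42.2,51.6,0,0,0,7.8,1],[-42.2,51.6,0,0,0,7.8,1],[-42.2,51.6,0,0,0,7.8,1],[-42.2,51.6,0,0,0,7.8,1],[-42.2,51.6,0,0,0,7.8,1],[-42.2,51.6,0,0,0,7.8,1],[-42.2,51.6,0,0,0,7.8,1],[-42.2,51.6,0,0,0,7.8,1],[-42.2,51.6,0,0,0,7.8,1],[-42.2,51.6,0,0,0,7.8,1],[-42.2,51.6,5,0,0,7.8,1],[-42.2,51.6,8.5,0,0,7.8,1],[-42.2,51.6,8.5,0,0,7.8,1],[-42.2,51.6,8.5,0,0,7.8,1]]]'

```text
clock: 1.97
tool_pos: [0.4457, -0.0582, 0.1196]
orientation: [-179.9, -0.3, -174.5]
force: [-0.0, 0.2, 1.6]
opening: 0.0877
gripper_force: 0.0
```

```bash
python3 - <<'E'
from h import *
o=get_obs();print(o)
print(rel([.4475,-.057,.004],down(185.5)))
E
```

```text
{'clock': 1.9667, 'joint_pos': array([ 1.78271255e+01,  3.74964101e+00, -3.34853022e+01,  1.57529780e-02,
       -5.30587873e+01, -1.02323853e+02]), 'qvel': array([-0.79267403, -2.58568649,  4.26850307,  1.42577236, -1.77642196,
        0.04175997]), 'tau': array([ 4.18484258e-01, -2.75996840e+01,  2.23442566e+01,  5.16583532e+00,
        4.54380289e-01, -7.50062027e-03]), 'tool_pos': array([ 0.44566001, -0.05824741,  0.11960111]), 'orientation': array([-179.9250532 ,   -0.2842861 , -174.48741361]), 'force': array([-0.0281791 ,  0.17949775,  1.64020178]), 'moment': array([ 0.00950814, -0.07903336, -0.0241441 ]), 'gripper_force': 0.0, 'opening': 0.08773339014562834}
(array([-0.25,  0.12, 11.56]), array([-0.1, -0.3,  0. ]))
```

>>> play_rows --commands '[[[-0.2,0.1,4,0,0,0,1],[-0.2,0.1,8,0,0,0,1],[-0.2,0.1,10,0,0,0,1],[-0.2,0.1,11,0,0,0,1],[-0.2,0.1,11.5,0,0,0,1],[-0.2,0.1,11.5,0,0,0,1],[-0.2,0.1,11.5,0,0,0,0],[-0.2,0.1,11.5,0,0,0,0],[-0.2,0.1,11.5,0,0,0,0],[-0.2,0.1,11.5,0,0,0,0],[-0.2,0.1,11.5,0,0,0,0],[-0.2,0.1,11.5,0,0,0,0],[-0.2,0.1,11.5,0,0,0,0],[-0.2,0.1,11.5,0,0,0,0]]]'

```text
clock: 3.13
tool_pos: [0.4491, -0.0566, 0.0056]
orientation: [180.0, -0.0, -174.5]
force: [-0.1, 0.2, 0.1]
opening: 0.04
gripper_force: 0.0
```

```bash
python3 -c "
from h import *
o=get_obs();print(o['force'],o['moment'],o['tool_pos'])"
```

```text
[-0.11434274  0.24578157  0.06334783] [-0.02590401 -0.04501948 -0.01353384] [ 0.4490905  -0.05656717  0.00560453]
```

>>> play_rows --commands '[[[0,0,-1,0,0,0,0],[0,0,-3,0,0,0,0],[0,0,-5,0,0,0,0],[0,0,-7,0,0,0,0],[0,0,-8,0,0,0,0],[0,0,-8,0,0,0,0],[0,0,-8,0,0,0,0],[0,0,-8,0,0,0,0],[0,0,-8,0,0,0,0],[0,0,-8,0,0,0,0]]]'

```text
clock: 3.97
tool_pos: [0.4483, -0.0568, 0.0845]
orientation: [-180.0, -0.1, -174.5]
force: [0.2, -0.0, -4.2]
opening: 0.0354
gripper_force: 30.0
```

```bash
python3 -c "
from h import *
o=get_obs();print(o['force'],o['moment'],o['tool_pos'],o['opening'])
cv2.imwrite('pics/s1.png',cv2.resize(shot('scene')['frame'][120:300,130:370],None,fx=3,fy=3)[:,:,::-1])"
```

```text
[ 0.18444306 -0.04495455 -4.15349552] [ 0.0176387   0.15914689 -0.02375291] [ 0.44830932 -0.0567859   0.08449114] 0.03536205519127564
```

View pics/s1.png

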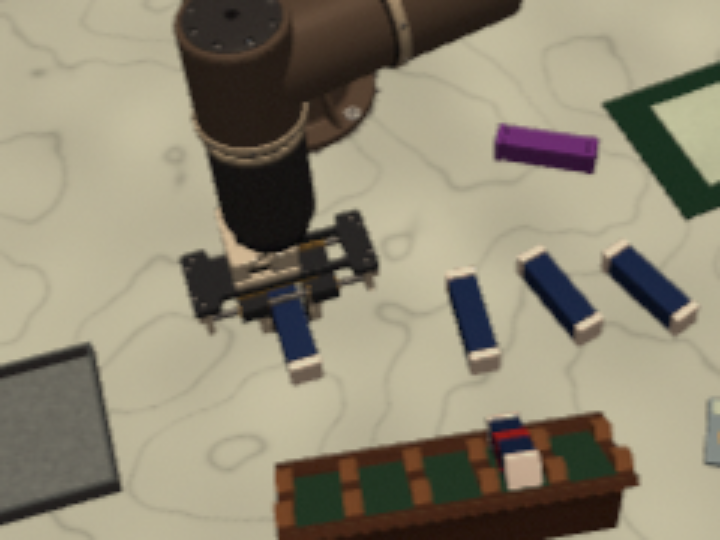

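Weight is about 0.42 kg, and the moment (+0.2 N·m about y) puts the heavy end at world +x. It needs a half turn, then slot 1.

>>> play_rows --commands '[[[0,0,-4,0,0,-7,0],[0,0,-8,0,0,-14,0],[0,0,-11,0,0,-21,0],[0,0,-13,0,0,-28,0],[0,0,-13,0,0,-35,0],[0,0,-13,0,0,-42,0],[0,0,-13,0,0,-49,0],[0,0,-13,0,0,-56,0],[0,0,-13,0,0,-63,0],[0,0,-13,0,0,-70,0],[0,0,-13,0,0,-77,0],[0,0,-13,0,0,-84,0],[0,0,-13,0,0,-91,0],[0,0,-13,0,0,-98,0],[0,0,-13,0,0,-105,0],[0,0,-13,0,0,-112,0],[0,0,-13,0,0,-119,0],[0,0,-13,0,0,-126,0],[0,0,-13,0,0,-133,0],[0,0,-13,0,0,-140,0]]]'

```text
clock: 5.68
tool_pos: [0.4489, -0.0566, 0.2149]
orientation: [180.0, 0.0, -34.2]
force: [1.0, -0.1, -5.3]
opening: 0.0351
gripper_force: 30.0
```

```bash
cat >> h.py <<'E'
RY=-3.2
Rk=R.from_euler('z',RY,degrees=True).as_matrix()
c,s_=np.cos(np.radians(40)),np.sin(np.radians(40))
U=Rk@[c,0,s_];N=Rk@[-s_,0,c]
def tilt(sgn): # sgn +1: tool x up the slope
    return np.c_[sgn*U,np.cross(-N,sgn*U),-N]
def slot(k): return np.array([.654,.141,.085])+(k-3)*.068*(Rk@[0,1,0])
def place(k,sgn,depth=.0124,off=(0,.004,.006)):
    "off: n-clearance extra list"
    return slot(k)-depth*N+off[1]*U+off[2]*N
E
python3 - <<'E'
from h import *
o=get_obs();print(o["tool_pos"],o["orientation"],o["joint_pos"],o["moment"],o["force"])
M=tilt(1);P=place(1,1)
print("hover",rel(P+.07*N,M)); print("down yaw",rel([.55,0,.22],down(RY)))
print("from hover to place",rel(P,M,P+.07*N,M),P)
E
```

```text
[ 0.44890921 -0.05660431  0.21493756] [ 1.79967593e+02  3.86720173e-02 -3.41803541e+01] [ 1.78841682e+01 -1.36810220e+00 -2.50507891e+01 -1.15461624e-02
 -6.63666476e+01  3.79401218e+01] [-0.07407143  0.03638363  0.01101029] [ 1.0052428  -0.08194617 -5.34419187]
hover (array([  9.63, -14.27,   7.85]), array([ 10.8,  39.1, -29.7]))
down yaw (array([  5.18, -10.36,  -0.52]), array([  0.,   0., -31.]))
from hover to place (array([-0.,  0.,  7.]), array([0., 0., 0.])) [0.6535751  0.00481137 0.08266847]
```

>>> play_rows --commands '[[[2,-3,1,2,6,-5,0],[4,-6,2,4,12,-10,0],[6,-9,3.5,6,19,-15,0],[8,-12,5,8,26,-20,0],[9.6,-14.3,7.8,9.4,32,-25,0],[9.6,-14.3,7.8,10.8,39.1,-29.7,0],[9.6,-14.3,7.8,10.8,39.1,-29.7,0],[9.6,-14.3,7.8,10.8,39.1,-29.7,0],[9.6,-14.3,7.8,10.8,39.1,-29.7,0],[9.6,-14.3,7.8,10.8,39.1,-29.7,0],[9.6,-14.3,7.8,10.8,39.1,-29.7,0],[9.6,-14.3,7.8,10.8,39.1,-29.7,0]]]'

```text
clock: 6.68
tool_pos: [0.6189, 0.0061, 0.2106]
orientation: [179.8, -36.0, -4.2]
force: [1.6, -2.4, -4.4]
opening: 0.035
gripper_force: 29.9
```

```bash
python3 - <<'E'
from h import *
o=get_obs();print(o["tool_pos"],o["orientation"],o["joint_pos"],o["moment"],o["force"])
M=tilt(1);P=place(1,1)
print(rel(P,M))
a=shot("scene")["frame"][200:320,200:360];b=shot("top")["frame"][120:240,240:400]
cv2.imwrite("pics/s2.png",cv2.resize(np.hstack([a,b]),None,fx=2.5,fy=2.5,interpolation=cv2.INTER_CUBIC)[:,:,::-1])
E
```

```text
[0.61894398 0.00613741 0.21063516] [179.77446371 -36.03477088  -4.15940995] [  1.0768655   -3.79833702 -58.19695053  95.23252675  -3.31632376
  -9.48063145] [-0.19640521  2.62289436 -0.20058543] [ 1.6463984  -2.35538571 -4.37809486]
(array([-4.73, -0.17, 12.39]), array([ 0.8,  4. , -0.7]))
```

View pics/s2.png

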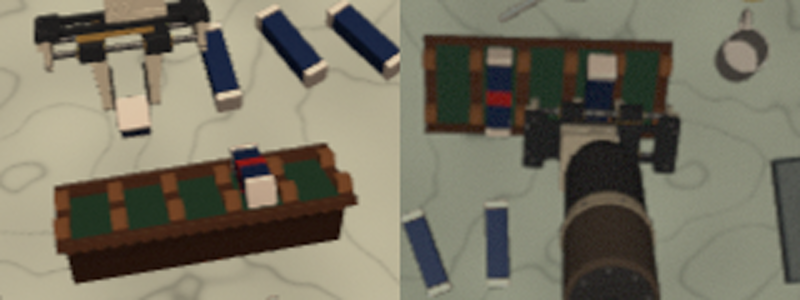

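The tilt ran the arm into joint limits (q3 −58°, q4 95°, q5 near 0). I'll fit a small kinematic model from the logged joint and pose pairs, then use it to plan reachable paths.

```bash
cat > kin.py <<'E'
import numpy as np
from scipy.spatial.transform import Rotation as R
from scipy.optimize import least_squares
LO=np.array([-176,-82,-58.28,-173.87,-174.79,-173.66]);HI=np.array([176,121.7,71.71,95.51,-.11,173.66])
def fk(q,p):
    a,b,L1,fx,fz,l4,y1,y4,L3,tx=p   # y1 lateral before q4 axis, y4 after
    r=lambda ax,d:R.from_euler(ax,d,degrees=True).as_matrix()
    M=r('z',q[0]);P=M@[a,y1,b]
    A=M@r('y',q[1]);P=P+A@[0,0,L1]
    A=A@r('y',-q[2]);P=P+A@[fx,0,fz]
    A=A@r('x',S4*q[3]);P=P+A@[0,y4,0]
    A=A@r('y',-q[4]);P=P+A@[L3,0,tx]      # tool along x here
    T=A@r('x',S6*q[5])@T0
    return P,T
S4=-1;S6=-1
T0=np.c_[[0,0,1.],[0,1,0],[-1,0,0]].T  # placeholder
D=[([-60.2114,20.5914,.6341,-.0192,-70.1346,-16.5059],[.15492,-.65646,.20463],[179.907,-.0088,-166.724]),
([17.8271,3.7496,-33.4853,.01575,-53.0588,-102.3239],[.44566,-.05825,.1196],[-179.925,-.2843,-174.487]),
([17.8842,-1.3681,-25.0508,-.0115,-66.3666,37.9401],[.448909,-.056604,.214938],[179.9676,.0387,-34.1804]),
([1.0769,-3.7983,-58.197,95.2325,-3.3163,-9.4806],[.618944,.006137,.210635],[179.7745,-36.0348,-4.1594])]
E
python3 - <<'E'
import kin; from kin import *
best=None
for kin.S4 in(1,-1):
  for kin.S6 in(1,-1):
    kin.T0=np.eye(3); kin.T0=fk(D[0][0],np.zeros(10))[1].T@R.from_euler('xyz',D[0][2],degrees=True).as_matrix()
    def res(p):
        e=[]
        for q,P,o in D:
            p_,T=fk(q,p); e+=list((p_-P)*10)
        return np.r_[e,p*1e-3]
    s=least_squares(res,[0,.3,.4,0,.0,0,-.19,0,.2,0][:10])
    # fz along -? report
    ang=[np.degrees(np.linalg.norm(R.from_matrix(fk(q,s.x)[1].T@R.from_euler('xyz',o,degrees=True).as_matrix()).as_rotvec())) for q,P,o in D]
    print(kin.S4,kin.S6,np.round(s.x,3),np.round(ang,2),[np.round((fk(q,s.x)[0]-P)*1000,1) for q,P,o in D])
E
```

```text
1 1 [  8.912 -23.915   0.479   0.716  -0.378   0.     -6.953   6.76  -24.263
  -9.012] [  0.   171.6  108.9  155.49] [array([ 6.1, -0.2,  4.5]), array([-6.7, -7.5, 19.6]), array([  1.6,   3. , -15.3]), array([ 3.1, -2.4, -8.8])]
1 -1 [  8.912 -23.915   0.479   0.716  -0.378   0.     -6.953   6.76  -24.263
  -9.012] [0.0000e+00 6.0000e-02 3.0000e-02 1.6952e+02] [array([ 6.1, -0.2,  4.5]), array([-6.7, -7.5, 19.6]), array([  1.6,   3. , -15.3]), array([ 3.1, -2.4, -8.8])]
-1 1 [ 0.003  0.192  0.602  0.464 -0.     0.     0.002 -0.194  0.392 -0.003] [  0.   171.64 108.89  14.05] [array([0., 0., 0.]), array([ 0.,  0., -0.]), array([-0., -0., -0.]), array([-0., -0.,  0.])]
-1 -1 [ 0.003  0.192  0.602  0.464 -0.     0.     0.002 -0.194  0.392 -0.003] [0. 0. 0. 0.] [array([0., 0., 0.]), array([ 0.,  0., -0.]), array([-0., -0., -0.]), array([-0., -0.,  0.])]
```

The model fits exactly with S4=S6=−1. Next, IK for the place and approach poses.

```bash
cat >> kin.py <<'E'
S4=S6=-1
PAR=[.003,.192,.602,.464,0,0,.002,-.194,.392,-.003]
def _fit():
    global T0,PAR
    T0=np.eye(3);T0=fk(D[0][0],np.zeros(10))[1].T@R.from_euler('xyz',D[0][2],degrees=True).as_matrix()
    PAR=least_squares(lambda p:np.r_[np.concatenate([(fk(q,p)[0]-P)*10 for q,P,o in D]),np.array(p)*1e-3],PAR).x
_fit()
def ik(P,M,seed=None,n=60,rng=np.random.default_rng(0)):
    sols=[]
    f=lambda q:np.r_[(fk(q,PAR)[0]-P)*20,R.from_matrix(fk(q,PAR)[1].T@M).as_rotvec()*3]
    for i in range(n if seed is None else 1):
        x0=seed if seed is not None else rng.uniform(LO,HI)
        s=least_squares(f,np.clip(x0,LO+.2,HI-.05),bounds=(LO,HI),x_scale=50.)
        if s.cost<1e-6 and not any(np.abs(s.x-t).max()<2 for t in sols): sols.append(s.x)
    return sols
E
python3 - <<'E'
from h import *; from kin import *
np.set_printoptions(suppress=True,precision=1)
for k in(0,1,4):
  for sg in(1,-1):
    P=place(k,sg);M=tilt(sg)
    for nm,Q in(("place",P),("up7",P+[0,0,.07])):
      print(k,sg,nm,[s for s in ik(Q,M)])
E
```

```text
0 1 place []
0 1 up7 []
0 -1 place []
0 -1 up7 []
1 1 place []
1 1 up7 []
1 -1 place []
1 -1 up7 []
4 1 place []
4 1 up7 []
4 -1 place []
4 -1 up7 []
```

```bash
cat >> h.py <<'E'
def tl(sgn,t):
    "tool tilted t deg from the vertical, in the rack's x-z plane"
    t=np.radians(t);z=Rk@[np.sin(t),0,-np.cos(t)];x=sgn*(Rk@[np.cos(t),0,np.sin(t)])
    return np.c_[x,np.cross(z,x),z]
def tcp(k,sgn,t,g=.0,n=.006,u=.004):
    "TCP so that tube middle is n above, u up-slope of slot k; grasp point g above the tube middle along tool z"
    return slot(k)+n*N+u*U+tl(sgn,t)[:,2]*(.0188-g)
E
python3 - <<'E'
from h import *; from kin import *
np.set_printoptions(suppress=True,precision=1)
o=get_obs();print("sanity",[s for s in ik(np.array(D[1][1]),R.from_euler('xyz',D[1][2],degrees=True).as_matrix(),n=30)])
for k in(0,1,2,4):
  for sg in(1,-1):
   for t in(36,32,28,24):
    M=tl(sg,t);P=tcp(k,sg,t,.005)
    r=[ik(P+d,M,n=25) for d in([0,0,0],[0,0,.08])]
    ok=[[s for s in q if s[4]<-1.5 and s[2]>-57] for q in r]
    print(k,sg,t,[len(q) for q in ok],[q[0] for q in ok if q])
    if all(ok): break
E
```

```text
sanity [array([  17.8,    3.7,  -33.5,    0. ,  -53.1, -102.3])]
0 1 36 [0, 0] []
0 1 32 [0, 0] []
0 1 28 [0, 1] [array([ 14.5,   5.4, -43.1,  29.8, -16.7,  45.5])]
0 1 24 [1, 1] [array([  9.5,  12.3, -49.3,  46.4,  -7.1,  32.2]), array([ 15.6,   7.1, -35.4,  17.6, -25.7,  56.7])]
0 -1 36 [0, 0] []
0 -1 32 [0, 0] []
0 -1 28 [0, 1] [array([  14.5,    5.4,  -43.1,   29.8,  -16.7, -134.5])]
0 -1 24 [1, 1] [array([   9.5,   12.3,  -49.3,   46.4,   -7.1, -147.8]), array([  15.6,    7.1,  -35.4,   17.6,  -25.7, -123.2])]
1 1 36 [0, 0] []
1 1 32 [0, 0] []
1 1 28 [0, 1] [array([ 19.9,   5.4, -46.2,  41.3, -16.2,  29.2])]
1 1 24 [1, 1] [array([  7. ,  11.9, -53.5,  76.5,  -4.2,   4.3]), array([ 22.5,   7.1, -37.7,  24.4, -25.3,  44. ])]
1 -1 36 [0, 0] []
1 -1 32 [0, 0] []
1 -1 28 [0, 1] [array([  19.9,    5.4,  -46.2,   41.3,  -16.2, -150.8])]
1 -1 24 [0, 1] [array([  22.5,    7.1,  -37.7,   24.4,  -25.3, -136. ])]
2 1 36 [0, 0] []
2 1 32 [0, 1] [array([  8.6,   4.8, -54.3,  95. ,  -6.2, -15.1])]
2 1 28 [0, 1] [array([ 25.7,   6.4, -46.6,  48. , -17.8,  17.5])]
2 1 24 [1, 1] [array([ 15.8,  12.8, -52.1,  73.1,  -8. ,  -0.5]), array([ 28.9,   8. , -38.2,  29.5, -26. ,  33.3])]
2 -1 36 [0, 0] []
2 -1 32 [0, 1] [array([  8.6,   4.8, -54.3,  95.1,  -6.2, 164.9])]
2 -1 28 [0, 1] [array([  25.7,    6.4,  -46.6,   48. ,  -17.8, -162.5])]
2 -1 24 [0, 1] [array([  28.9,    8. ,  -38.2,   29.5,  -26. , -146.7])]
4 1 36 [0, 0] []
4 1 32 [0, 1] [array([ 31.6,   9.4, -48.4,  74.5, -18.3, -14.2])]
4 1 28 [0, 1] [array([ 38.1,  10.7, -41.8,  50.1, -23.8,   4.6])]
4 1 24 [1, 1] [array([ 33.7,  16.7, -45.2,  59.7, -16.4,  -3. ]), array([ 40.3,  12.2, -34.4,  34.1, -30. ,  18.7])]
4 -1 36 [0, 0] []
4 -1 32 [0, 1] [array([ 31.6,   9.4, -48.4,  74.5, -18.3, 165.8])]
4 -1 28 [0, 0] []
4 -1 24 [0, 1] [array([  40.3,   12.2,  -34.4,   34. ,  -30. , -161.3])]
```

Tool tilts up to about 24° are reachable, but 40° is not. So I'll regrasp with the fingers leaning 20° towards the heavy end; then a 20° tool tilt puts the tube at 40°. First this tube goes back down at a clear spot.

```bash
python3 - <<'E'
from h import *; from kin import *
np.set_printoptions(suppress=True,precision=1)
print(rel([.47,-.055,.15],down(RY)))
for k in(0,1,2,4):
    M=tl(1,20);P=tcp(k,1,20,.005); seed=np.array([20,8,-36,25,-25,45.])
    for d in ([-.02,0,.09],[0,0,.03],[0,0,0]):
        r=ik(P+d,M,seed); 
        if r: seed=r[0]
        print(k,d,r)
E
```

```text
(array([-15.1,   7.3,  -3.6]), array([  0.8, -35.9,  -0.5]))
0 [-0.02, 0, 0.09] [array([ 15.9,   6.4, -31.1,  11.5, -34.1,  62.4])]
0 [0, 0, 0.03] [array([ 15. ,  12. , -34.3,  14.5, -25.3,  59.7])]
0 [0, 0, 0] [array([ 14.7,  14.2, -37.4,  17.7, -20.2,  56.5])]
1 [-0.02, 0, 0.09] [array([ 23.3,   6.5, -32.7,  15.9, -33.9,  51.6])]
1 [0, 0, 0.03] [array([ 21.9,  12.1, -36.3,  20.2, -24.8,  47.8])]
1 [0, 0, 0] [array([ 21.1,  14.2, -39.9,  25.2, -19.3,  43.1])]
2 [-0.02, 0, 0.09] [array([ 30.1,   7.4, -32.8,  19.4, -34.4,  42.1])]
2 [0, 0, 0.03] [array([ 28.2,  12.9, -36.7,  24.7, -25.3,  37.6])]
2 [0, 0, 0] [array([ 27.2,  14.9, -40.5,  30.7, -19.8,  32. ])]
4 [-0.02, 0, 0.09] [array([ 41.7,  11.6, -29. ,  23.5, -37.3,  27.8])]
4 [0, 0, 0.03] [array([ 39.5,  16.6, -32.7,  28.8, -28.8,  23.4])]
4 [0, 0, 0] [array([ 38.6,  18.4, -36.1,  34. , -24. ,  18.4])]
```

>>> play_rows --commands '[[[-3,1.4,-1,0,-6,0,0],[-6,2.8,-2,0,-12,0,0],[-9,4.2,-3,0.3,-18,-0.2,0],[-12,5.6,-3.6,0.5,-24,-0.3,0],[-15,7.3,-3.6,0.8,-30,-0.5,0],[-15.1,7.3,-3.6,0.8,-36,-0.5,0],[-15.1,7.3,-3.6,0.8,-36,-0.5,0],[-15.1,7.3,-3.6,0.8,-36,-0.5,0],[-15.1,7.3,-3.6,0.8,-36,-0.5,0],[-15.1,7.3,-3.6,0.8,-36,-0.5,0]]]'

```text
clock: 7.62
tool_pos: [0.4673, -0.0525, 0.1495]
orientation: [180.0, -0.9, -3.1]
force: [-0.3, -2.8, -5.7]
opening: 0.0352
gripper_force: 29.9
```

```bash
python3 - <<'E'
from h import *
np.set_printoptions(suppress=True,precision=2)
o=get_obs();print(o["tool_pos"],o["orientation"],o["joint_pos"],o["moment"],o["force"])
print(rel([.47,-.055,.007],down(RY)))
E
```

```text
[ 0.47 -0.05  0.15] [179.99  -0.91  -3.06] [ 17.97   3.11 -29.83   0.4  -56.21  68.75] [-0.66  0.17  0.01] [-0.29 -2.84 -5.68]
(array([ 0.05,  0.24, 14.25]), array([ 0. , -0.9,  0.1]))
```

>>> play_rows --commands '[[[0,0.2,4,0,-0.9,0,0],[0,0.2,8,0,-0.9,0,0],[0,0.2,11.5,0,-0.9,0,0],[0,0.2,13,0,-0.9,0,0],[0,0.2,14,0,-0.9,0,0],[0,0.2,14.3,0,-0.9,0,0],[0,0.2,14.3,0,-0.9,0,0],[0,0.2,14.3,0,-0.9,0,0.7],[0,0.2,14.3,0,-0.9,0,0.7],[0,0.2,14.3,0,-0.9,0,0.7],[0,0.2,14.3,0,-0.9,0,0.7],[0,0.2,14.3,0,-0.9,0,0.7]]]'

```text
clock: 8.62
tool_pos: [0.4735, -0.0575, 0.007]
orientation: [179.8, -0.4, -3.3]
force: [-0.1, -0.1, -0.2]
opening: 0.06
gripper_force: 0.0
```

>>> play_rows --commands '[[[-0.2,0,-0.3,0,-6,0,0.7],[-0.4,0,-0.3,0,-12,0,0.7],[-0.6,0,-0.2,0,-18,0,0.7],[-0.6,0,0,0,-20,0,0.7],[-0.6,0,0,0,-20,0,0.7],[-0.6,0,0,0,-20,0,0],[-0.6,0,0,0,-20,0,0],[-0.6,0,0,0,-20,0,0],[-0.6,0,0,0,-20,0,0],[-0.6,0,0,0,-20,0,0],[-0.6,0,0,0,-20,0,0],[-0.6,0,0,0,-20,0,0]]]'

```text
clock: 9.62
tool_pos: [0.4678, -0.0568, 0.0079]
orientation: [179.9, 19.5, -3.4]
force: [-0.6, 3.0, 5.5]
opening: 0.0356
gripper_force: 30.0
```

```bash
python3 - <<'E'
from h import *
np.set_printoptions(suppress=True,precision=4)
o=get_obs();print(o["tool_pos"],o["orientation"],o["joint_pos"],o["moment"],o["force"],o["gripper_force"])
M=R.from_euler('xyz',o["orientation"],degrees=True).as_matrix();G=o["tool_pos"]-.0188*M[:,2];print("G",G)
P=tcp(1,1,20,G[2]-.018,n=.006,u=.004);T=tl(1,20)
print("up",rel(o["tool_pos"]+[0,0,.15],M),"hover",rel(P+[-.02,0,.09],T),"place",rel(P,T,P+[-.02,0,.09],T))
E
```

```text
[ 0.4678 -0.0568  0.0079] [179.8596  19.4842  -3.4034] [ 12.3561  26.7536 -20.2081  -5.7352 -61.998   77.8047] [ 1.2455  0.3191 -0.4685] [-0.5795  3.0037  5.4892] 29.988618940114975
G [ 0.4741 -0.0572  0.0256]
up (array([ -5.  ,   0.03, -14.14]), array([0., 0., 0.])) hover (array([  9.4 ,  -7.09, -20.71]), array([ 0.1, 39.5, -0.2])) place (array([-1.2 , -0.11,  9.14]), array([0., 0., 0.]))
```

>>> play_rows --commands '[[[-0.7,0,-2,0,0,0,0],[-2,0,-5.6,0,0,0,0],[-3.3,0,-9.4,0,0,0,0],[-4,-1,-13,0,5,0,0],[-2,-2,-16,0,11,0,0],[1,-4,-18,0,18,0,0],[4,-6,-20,0,25,0,0],[7,-7.1,-20.7,0,32,-0.2,0],[9.4,-7.1,-20.7,0.1,39.5,-0.2,0],[9.4,-7.1,-20.7,0.1,39.5,-0.2,0],[9.4,-7.1,-20.7,0.1,39.5,-0.2,0],[9.4,-7.1,-20.7,0.1,39.5,-0.2,0],[9.4,-7.1,-20.7,0.1,39.5,-0.2,0],[9.4,-7.1,-20.7,0.1,39.5,-0.2,0]]]'

```text
clock: 10.78
tool_pos: [0.6306, 0.0049, 0.1715]
orientation: [180.0, -20.0, -3.2]
force: [-0.2, 0.1, -4.6]
opening: 0.0355
gripper_force: 30.0
```

```bash
python3 - <<'E'
from h import *
np.set_printoptions(suppress=True,precision=4)
o=get_obs();print(o["tool_pos"],o["orientation"],o["joint_pos"],o["moment"],o["force"],o["gripper_force"])
T=tl(1,20);P=tcp(1,1,20,.0075,n=.006,u=.004);print("place",rel(P,T),"above",rel(P+.03*N,T))
a=shot("scene")["frame"][200:320,200:360];b=shot("top")["frame"][120:240,240:400]
cv2.imwrite("pics/s3.png",cv2.resize(np.hstack([a,b]),None,fx=2.5,fy=2.5,interpolation=cv2.INTER_CUBIC)[:,:,::-1])
E
```

```text
[0.6306 0.0049 0.1715] [179.9547 -20.0076  -3.1954] [ 23.3841   6.2166 -32.7278  15.9336 -34.0718  51.5128] [ 0.0536  1.8413 -0.0474] [-0.2081  0.0604 -4.6458] 29.99525025486946
place (array([-1.31, -0.13,  9.09]), array([ 0., -0.,  0.])) above (array([-2.33, -0.13,  6.27]), array([ 0., -0.,  0.]))
```

View pics/s3.png

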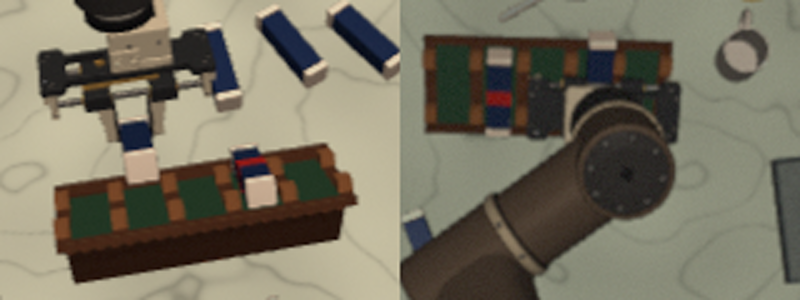

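>>> play_rows --commands '[[[-1,-0.1,2,0,0,0,0],[-2,-0.1,4,0,0,0,0],[-2.3,-0.1,6.2,0,0,0,0],[-2,-0.1,7,0,0,0,0],[-1.8,-0.1,7.8,0,0,0,0],[-1.5,-0.1,8.5,0,0,0,0],[-1.4,-0.1,8.8,0,0,0,0],[-1.3,-0.1,9,0,0,0,0],[-1.3,-0.1,9,0,0,0,0],[-1.3,-0.1,9,0,0,0,0]]]'

```text
clock: 11.72
tool_pos: [0.6487, 0.0047, 0.0824]
orientation: [179.9, -20.0, -3.2]
force: [-0.4, 0.1, -4.8]
opening: 0.0354
gripper_force: 30.0
```

```bash
python3 - <<'E'
from h import *
np.set_printoptions(suppress=True,precision=4)
o=get_obs();print(o["tool_pos"],o["orientation"],o["moment"],o["force"],o["gripper_force"])
T=tl(1,20);P=tcp(1,1,20,.0075,n=.0,u=.0);print("zero",rel(P,T), "U,N in tool",T.T@U,T.T@N)
E
```

```text
[0.6487 0.0047 0.0824] [179.9487 -20.0421  -3.1652] [0.0743 1.904  0.0256] [-0.4268  0.076  -4.8322] 29.995301216840744
zero (array([-0.13, -0.04,  0.81]), array([ 0., -0.,  0.])) U,N in tool [ 0.9397 -0.     -0.342 ] [-0.342   0.     -0.9397]
```

>>> play_rows --commands '[[[0.05,0,0.15,0,0,0,0],[0.1,0,0.3,0,0,0,0],[0.15,0,0.4,0,0,0,0],[0.15,0,0.4,0,0,0,0],[0.15,0,0.4,0,0,0,0]]]'

```text
clock: 12.13
tool_pos: [0.6502, 0.0048, 0.0811]
orientation: [179.9, -20.1, -3.1]
force: [-24.1, 6.4, 22.0]
opening: 0.0353
gripper_force: 30.0
```

>>> play_rows --commands '[[[-0.05,0,-0.15,0,0,0,0],[-0.05,0,-0.15,0,0,0,0.5],[-0.05,0,-0.15,0,0,0,0.5],[-0.05,0,-0.15,0,0,0,0.5],[-0.05,0,-0.15,0,0,0,0.5],[-0.05,0,-0.15,0,0,0,0.5],[-0.7,0,-2,0,0,0,0.5],[-1.7,0,-4.7,0,0,0,0.5],[-2.7,0,-7.5,0,0,0,0.6],[-1.7,0,-11,0,0,0,0.8],[-1.7,0,-11,0,0,0,1],[-1.7,0,-11,0,0,0,1]]]'

```text
clock: 13.13
tool_pos: [0.5991, 0.0086, 0.1793]
orientation: [-179.9, -20.3, -3.2]
force: [0.1, 0.6, -0.1]
opening: 0.0649
gripper_force: 0.0
```

```bash
python3 - <<'E'
from h import *
np.set_printoptions(suppress=True,precision=4)
o=get_obs();print(o["tool_pos"],o["orientation"],o["joint_pos"],o["force"])
S=shot("scene");T=shot("top")
for x in(S,T):
    print(x["n"]);[print(*q) for q in navy(x)]
a=S["frame"][200:320,200:360];b=T["frame"][120:240,240:400]
cv2.imwrite("pics/s4.png",cv2.resize(np.hstack([a,b]),None,fx=2.5,fy=2.5,interpolation=cv2.INTER_CUBIC)[:,:,::-1])
E
```

```text
[0.5991 0.0086 0.1793] [-179.9036  -20.292    -3.1743] [ 25.3883   2.5089 -36.1744  16.8885 -34.4496  48.9035] [ 0.1311  0.5773 -0.0594]
scene
[0.5951 0.0109] 176.8 107 [0.034 0.039] (256, 272)
[0.4421 0.1519] 172.5 175 [0.029 0.093] (287, 226)
[0.5174 0.5373] 177.8 356 [0.065 0.081] (400, 221)
[0.4262 0.2544] 16.0 271 [0.041 0.102] (315, 216)
[0.4423 0.3601] 21.9 289 [0.044 0.101] (345, 214)
top
[0.4331 0.2588] 18.4 158 [0.027 0.085] (249, 218)
[0.4422 0.3629] 25.6 192 [0.028 0.096] (221, 217)
[0.5223 0.5362] 0.7 334 [0.06  0.079] (175, 197)
[ 0.669  -0.0009] 172.2 129 [0.034 0.055] (316, 154)
[0.6878 0.1407] 35.4 79 [0.033 0.035] (279, 150)
```

View pics/s4.png

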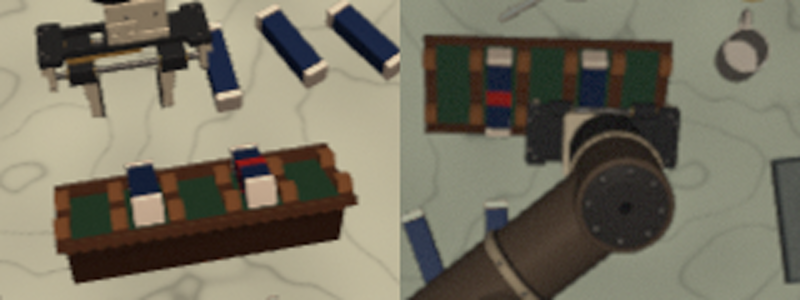

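Tube 1 lies in slot 1; I'll check its seating once the arm is away. Next is the tube at (0.437, 0.149).

```bash
python3 - <<'E'
from h import *
o=get_obs();print(o["moment"])
print(rel([.437,.149,.13],down(0.5)))
E
```

```text
[-0.05182403  1.39594514 -0.00895391]
(array([-17.36, -13.23,  -1.44]), array([  0.7, -20. ,  -3.6]))
```

>>> play_rows --commands '[[[-2.5,-1.9,-1.4,0,-4,-0.5,1],[-5,-3.8,-1.4,0,-8,-1,1],[-7.5,-5.7,-1.4,0.3,-12,-2,1],[-10,-7.6,-1.4,0.7,-16,-3,1],[-12.5,-9.5,-1.4,0.7,-20,-3.6,1],[-15,-11.4,-1.4,0.7,-20,-3.6,1],[-17.4,-13.2,-1.4,0.7,-20,-3.6,1],[-17.4,-13.2,-1.4,0.7,-20,-3.6,1],[-17.4,-13.2,-1.4,0.7,-20,-3.6,1],[-17.4,-13.2,-1.4,0.7,-20,-3.6,1],[-17.4,-13.2,-1.4,0.7,-20,-3.6,1],[-17.4,-13.2,-1.4,0.7,-20,-3.6,1]]]'

```text
clock: 14.23
tool_pos: [0.4373, 0.1482, 0.1295]
orientation: [180.0, 0.0, 0.4]
force: [0.2, 0.1, 0.6]
opening: 0.0877
gripper_force: 0.0
```

```bash
python3 - <<'E'
from h import *
o=get_obs();print(o["tool_pos"],o["orientation"],o["joint_pos"],o["moment"])
print(rel([.437,.149,.006],down(0.5)))
[print(*q) for q in navy(shot("scene"))]
E
```

```text
[0.43733412 0.14818661 0.12948681] [1.79986669e+02 1.95530141e-02 4.05652212e-01] [ 4.32576895e+01  4.15241221e+00 -3.15097776e+01 -4.33733428e-03
 -5.43612114e+01  4.71504930e+01] [-0.0904981   0.08689594  0.03194972]
(array([-0.03, -0.08, 12.35]), array([ 0. ,  0. , -0.1]))
[0.595  0.0111] 2.3 106 [0.033 0.039] (256, 272)
[0.4339 0.1493] 179.7 226 [0.033 0.1  ] (286, 224)
[0.5175 0.5372] 177.4 357 [0.065 0.081] (400, 221)
[0.4262 0.2544] 16.0 271 [0.041 0.102] (315, 216)
[0.4423 0.3601] 21.9 289 [0.044 0.101] (345, 214)
```

>>> play_rows --commands '[[[0,-0.1,4,0,0,0,1],[0,-0.1,8,0,0,0,1],[0,-0.1,10.5,0,0,0,1],[0,-0.1,12,0,0,0,1],[0,-0.1,12.3,0,0,0,1],[0,-0.1,12.3,0,0,0,0],[0,-0.1,12.3,0,0,0,0],[0,-0.1,12.3,0,0,0,0],[0,-0.1,12.3,0,0,0,0],[0,-0.1,12.3,0,0,0,0],[0,-0.1,12.3,0,0,0,0],[0,-0.1,12.3,0,0,0,0],[0,-0.1,12.3,0,0,0,0],[0,-0.1,12.3,0,0,0,0],[0,-0.1,12.3,0,0,0,0],[0,-0.1,11.5,0,0,0,0],[0,-0.1,10.5,0,0,0,0],[0,-0.1,9.5,0,0,0,0],[0,-0.1,8.3,0,0,0,0],[0,-0.1,8.3,0,0,0,0]]]'

```text
clock: 15.95
tool_pos: [0.4375, 0.1503, 0.0484]
orientation: [-179.9, -0.1, 0.5]
force: [0.4, 0.2, -3.1]
opening: 0.0353
gripper_force: 30.0
```

>>> play_rows --commands '[[[0,0,0,0,0,0,0],[0,0,0,0,0,0,0],[0,0,0,0,0,0,0],[0,0,0,0,0,0,0]]]'

```text
clock: 16.28
tool_pos: [0.4363, 0.1493, 0.0459]
orientation: [180.0, 0.1, 0.5]
force: [-0.7, -0.5, -3.8]
opening: 0.0351
gripper_force: 30.0
```

```bash
cat > s.py <<'E'
from h import *
o=get_obs();print(o["tool_pos"],o["orientation"],o["joint_pos"],"M",o["moment"],"F",o["force"],o["opening"])
E
python3 s.py
```

```text
[0.43630894 0.14932505 0.04591149] [1.79952938e+02 8.07291627e-02 4.64838372e-01] [ 4.34505013e+01  1.05949414e+01 -3.75161631e+01 -3.08208659e-02
 -4.19800427e+01  4.70372982e+01] M [-0.08974778  0.31660567  0.00226482] F [-0.69691154 -0.53408435 -3.81295767] 0.03511866274052421
```

>>> play_rows --commands '[[[0,0,0,0,0,0,0]]]'

```text
clock: 16.37
tool_pos: [0.4365, 0.1494, 0.0461]
orientation: [180.0, 0.1, 0.5]
force: [-0.0, -0.2, -4.1]
opening: 0.0355
gripper_force: 30.0
```

```bash
python3 s.py|grep -o "M.*"
```

```text
M [-0.10091931  0.26579435  0.01006495] F [-0.02109581 -0.21015907 -4.09615619] 0.035534123425396504
```

>>> play_rows --commands '[[[0,0,0,0,0,0,0]]]'

```text
clock: 16.45
tool_pos: [0.4366, 0.1495, 0.0462]
orientation: [180.0, 0.1, 0.5]
force: [-0.2, 0.6, -3.8]
opening: 0.0355
gripper_force: 30.0
```

```bash
python3 s.py|grep -o "M.*"
```

```text
M [-0.08482635  0.23977873  0.01946974] F [-0.16175798  0.57156077 -3.75514988] 0.03554615558071099
```

>>> play_rows --commands '[[[0,0,0,0,0,0,0]]]'

```text
clock: 16.53
tool_pos: [0.4367, 0.1496, 0.0464]
orientation: [180.0, 0.0, 0.5]
force: [-0.8, 0.8, -4.0]
opening: 0.0354
gripper_force: 30.0
```

```bash
python3 s.py|grep -o "M.*"
```

```text
M [-0.07748052  0.22004366 -0.04798818] F [-0.77887864  0.81773811 -4.04841206] 0.03537030858521842
```

Heavy end again at world +x. I'll set it down a little further out, at (0.49, 0.12), then regrasp leaning towards +x.

>>> play_rows --commands '[[[2.5,1.5,0,0,0,0,0],[5.3,3,0,0,0,0,0],[5.3,3,0,0,0,0,0],[5.3,3,2,0,0,0,0],[5.3,3,3.2,0,0,0,0],[5.3,3,3.8,0,0,0,0],[5.3,3,4.1,0,0,0,0],[5.3,3,4.1,0,0,0,0],[5.3,3,4.1,0,0,0,0.7],[5.3,3,4.1,0,0,0,0.7],[5.3,3,4.1,0,0,0,0.7],[5.3,3,4.1,0,0,0,0.7],[5.3,3,4.1,0,0,0,0.7]]]'

```text
clock: 17.62
tool_pos: [0.4904, 0.1204, 0.0058]
orientation: [-180.0, -0.0, 0.5]
force: [0.6, 0.0, 0.5]
opening: 0.0598
gripper_force: 0.0
```

>>> play_rows --commands '[[[0.2,0,-0.3,0,6,0,0.7],[0.4,0,-0.3,0,12,0,0.7],[0.6,0,-0.2,0,18,0,0.7],[0.6,0,0,0,20,0,0.7],[0.6,0,0,0,20,0,0.7],[0.6,0,0,0,20,0,0.7],[0.6,0,0,0,20,0,0],[0.6,0,0,0,20,0,0],[0.6,0,0,0,20,0,0],[0.6,0,0,0,20,0,0],[0.6,0,0,0,20,0,0],[0.6,0,0,0,20,0,0],[0.6,0,0,0,20,0,0],[0.6,0,0,0,20,0,0]]]'

```text
clock: 18.78
tool_pos: [0.5135, 0.1244, 0.037]
orientation: [-179.8, -16.4, 0.5]
force: [-0.4, 1.1, -0.8]
opening: 0.0135
gripper_force: 0.0
```

```bash
cat > plan.py <<'E'
import sys
from h import *
np.set_printoptions(suppress=True,precision=3)
k,sg,yaw=int(sys.argv[1]),int(sys.argv[2]),RY if sys.argv[2]=="1" else RY+180
o=get_obs();M=R.from_euler('xyz',o["orientation"],degrees=True).as_matrix();p=o["tool_pos"]
G=p-.0188*M[:,2];print("pose",p,o["orientation"],"q",o["joint_pos"],"F",o["force"],"g",G[2]-.018)
g=float(sys.argv[3]) if len(sys.argv)>3 else G[2]-.018
T=tl(sg,20);P=tcp(k,sg,20,g)
for nm,a in(("up15",(p+[0,0,.15],M)),("carry",([.5,.1,.22],down(yaw))),("hover",(P+[-.02,0,.09],T)),("above",(P+.03*N,T)),("place",(P,T)),("touch",(P-.004*N,T))): print(nm,*rel(*a))
E
python3 plan.py 2 -1
```

```text
pose [0.513 0.124 0.037] [-179.823  -16.36     0.49 ] q [ 35.991   8.677 -58.216  44.484 -13.289  11.92 ] F [-0.363  1.056 -0.753] g 0.03700404241909297
up15 [  4.23  -0.04 -14.39] [0. 0. 0.]
carry [  3.84   2.37 -17.95] [  25.1   -1.1 -174.5]
hover [ 15.06   5.14 -12.51] [  -5.6   -2.  -176.4]
above [13.24  5.06 -6.06] [  -5.6   -2.  -176.4]
place [14.44  5.19 -3.31] [  -5.6   -2.  -176.4]
touch [14.6   5.21 -2.95] [  -5.6   -2.  -176.4]
```

The outward lean hits the q3 limit. Instead I'll turn the tube 180° while holding it, set it down, and lean inwards as I did for tube 1.

```bash
python3 - <<'E'
from h import *
print(rel([.49,.12,.12],down(.5)))
[print(*q) for q in navy(shot("scene"))]
E
```

```text
(array([ 0.08,  0.39, -8.63]), array([ -0.2, -16.4,   0. ]))
[0.5948 0.0109] 176.9 105 [0.033 0.038] (256, 272)
[0.5037 0.1233] 166.4 137 [0.03  0.081] (283, 242)
[0.5175 0.5372] 177.9 358 [0.065 0.081] (400, 221)
[0.439  0.2629] 2.2 166 [0.034 0.088] (318, 219)
[0.4422 0.3599] 22.2 290 [0.044 0.101] (345, 214)
```

>>> play_rows --commands '[[[0,0,-3,0,0,0,0.3],[0,0.2,-6,0,-6,0,1],[0,0.4,-8.6,0,-12,0,1],[0,0.4,-8.6,0,-16.4,0,1],[0,0.4,-8.6,0,-16.4,0,1],[0,0.4,-8.6,0,-16.4,0,1],[0,0.4,-8.6,0,-16.4,0,1],[0,0.4,-8.6,0,-16.4,0,1],[0,0.4,-8.6,0,-16.4,0,1]]]'

```text
clock: 19.58
tool_pos: [0.4881, 0.1189, 0.1187]
orientation: [-179.9, 0.1, 0.5]
force: [0.6, 0.5, 0.5]
opening: 0.0642
gripper_force: 0.0
```

```bash
python3 s.py; python3 - <<'E'
from h import *
S=shot("scene");T=shot("top")
for x in(S,T):
    print(x["n"]);[print(*q) for q in navy(x)]
a=S["frame"][170:320,200:380];b=T["frame"][120:270,200:360]
cv2.imwrite("pics/s5.png",cv2.resize(np.hstack([a,b]),None,fx=2.3,fy=2.3,interpolation=cv2.INTER_CUBIC)[:,:,::-1])
E
```

```text
[0.48811908 0.11891426 0.11873389] [-1.79906480e+02  6.95168120e-02  5.19495592e-01] [ 36.03482054   8.78514626 -27.62544544  -0.14476177 -53.5917517
  54.57054188] M [-0.01279187  0.22483317 -0.03183645] F [0.6394169  0.47091652 0.46343225] 0.06417427784246565
scene
[0.595  0.0111] 2.3 106 [0.033 0.039] (256, 272)
[0.4862 0.1196] 0.1 238 [0.033 0.101] (281, 238)
[0.5175 0.5372] 177.4 357 [0.065 0.081] (400, 221)
[0.4326 0.2557] 19.0 235 [0.042 0.089] (315, 218)
[0.4423 0.3601] 21.9 289 [0.044 0.101] (345, 214)
top
[0.4686 0.3759] 14.2 75 [0.029 0.037] (218, 210)
[0.5223 0.5362] 0.7 334 [0.06  0.079] (175, 197)
[6.515e-01 6.000e-04] 174.5 215 [0.034 0.091] (316, 159)
[0.6877 0.1407] 28.1 79 [0.033 0.035] (279, 150)
```

View pics/s5.png

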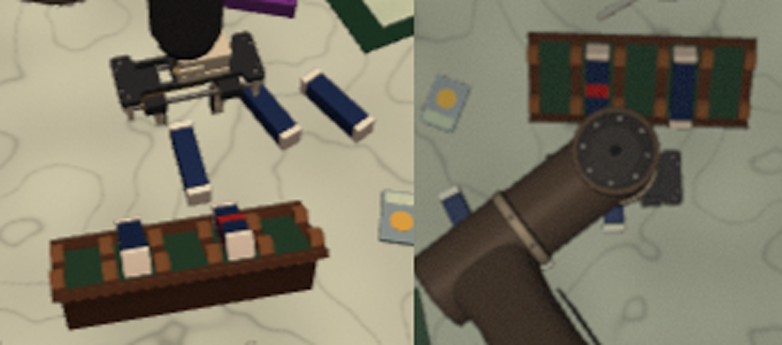

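The moment reading drifts after a move: it shows 0.22 here with an empty gripper. I'll settle longer and recheck the baseline before trusting the heavy-end sign.

>>> play_rows --commands '[[[0,0,0,0,0,0,1],[0,0,0,0,0,0,1],[0,0,0,0,0,0,1],[0,0,0,0,0,0,1],[0,0,0,0,0,0,1],[0,0,0,0,0,0,1]]]'

```text
clock: 20.18
tool_pos: [0.4893, 0.1199, 0.1197]
orientation: [-179.8, 0.0, 0.5]
force: [0.1, 0.2, 0.7]
opening: 0.0875
gripper_force: 0.0
```

```bash
python3 s.py
```

```text
[0.48931918 0.1199265  0.11966939] [-1.79814262e+02  1.66879717e-02  5.32871688e-01] [ 36.01055817   8.8098827  -27.42839135  -0.19977798 -53.66768166
  54.64051646] M [-0.1377842   0.12160764  0.02543434] F [0.05503044 0.1901425  0.70269819] 0.08754870859247703
```

>>> play_rows --commands '[[[0,0,0,0,0,0,1],[0,0,0,0,0,0,1],[0,0,0,0,0,0,1],[0,0,0,0,0,0,1],[0,0,0,0,0,0,1],[0,0,0,0,0,0,1]]]'

```text
clock: 20.68
tool_pos: [0.4893, 0.1199, 0.1196]
orientation: [-179.8, 0.0, 0.5]
force: [-0.2, 0.2, -0.7]
opening: 0.0877
gripper_force: 0.0
```

```bash
python3 s.py; python3 -c "
from h import *
print(rel([.4865,.1195,.006],down(.3)))"
```

```text
[0.48932373 0.11991634 0.11964658] [-1.79814285e+02  2.02416621e-02  5.32382797e-01] [ 36.00746363   8.81378171 -27.42597973  -0.20231625 -53.66911327
  54.64461859] M [-0.13560154  0.0885952  -0.01042715] F [-0.19279925  0.16256973 -0.69844317] 0.08766565887505573
(array([-0.28,  0.08, 11.36]), array([-0.2,  0. ,  0.2]))
```

>>> play_rows --commands '[[[-0.2,0,4,0,0,0,1],[-0.2,0,8,0,0,0,1],[-0.2,0,10,0,0,0,1],[-0.2,0,11.3,0,0,0,1],[-0.2,0,11.3,0,0,0,0],[-0.2,0,11.3,0,0,0,0],[-0.2,0,11.3,0,0,0,0],[-0.2,0,11.3,0,0,0,0],[-0.2,0,11.3,0,0,0,0],[-0.2,0,11.3,0,0,0,0],[-0.2,0,11.3,0,0,0,0],[-0.2,0,11.3,0,0,0,0],[-0.2,0,11.3,0,0,0,0],[-0.2,0,11.3,0,0,0,0],[-0.2,0,10.3,0,0,0,0],[-0.2,0,9,0,0,0,0],[-0.2,0,7.5,0,0,0,0],[-0.2,0,6.5,0,0,0,0],[-0.2,0,6.3,0,0,0,0]]]'

```text
clock: 22.27
tool_pos: [0.4879, 0.1206, 0.0579]
orientation: [-179.7, -0.1, 0.5]
force: [0.2, 0.1, -4.3]
opening: 0.0355
gripper_force: 30.0
```

>>> play_rows --commands '[[[0,0,0,0,0,0,0],[0,0,0,0,0,0,0],[0,0,0,0,0,0,0],[0,0,0,0,0,0,0],[0,0,0,0,0,0,0],[0,0,0,0,0,0,0],[0,0,0,0,0,0,0],[0,0,0,0,0,0,0],[0,0,0,0,0,0,0],[0,0,0,0,0,0,0]]]'

```text
clock: 23.1
tool_pos: [0.4873, 0.1201, 0.0566]
orientation: [-179.8, 0.0, 0.5]
force: [-0.5, -0.3, -4.1]
opening: 0.0358
gripper_force: 30.0
```

```bash
python3 s.py
```

```text
[0.48729668 0.12009666 0.05663847] [-1.79815215e+02  2.08074562e-02  5.29585688e-01] [ 36.17299514  13.15576672 -31.9447735   -0.23028556 -44.80891898
  54.51980751] M [-0.08841419  0.27047876 -0.01398014] F [-0.47170516 -0.32251736 -4.13830404] 0.03581546843366165
```

>>> play_rows --commands '[[[0,0,0,0,0,0,0],[0,0,0,0,0,0,0],[0,0,0,0,0,0,0]]]'

```text
clock: 23.35
tool_pos: [0.4873, 0.1201, 0.0567]
orientation: [-179.8, 0.0, 0.5]
force: [-0.1, -0.6, -3.7]
opening: 0.0355
gripper_force: 30.0
```

```bash
python3 s.py
```

```text
[0.48731499 0.12009941 0.05669267] [-1.79812997e+02  1.48735337e-02  5.34558586e-01] [ 36.17335569  13.1492896  -31.94543405  -0.22794946 -44.8086287
  54.52276531] M [-0.08973848  0.27983828 -0.00713692] F [-0.06933472 -0.61696136 -3.70011497] 0.03548576476510279
```

>>> play_rows --commands '[[[0,0,0,0,0,0,0],[0,0,0,0,0,0,0],[0,0,0,0,0,0,0]]]'

```text
clock: 23.6
tool_pos: [0.4873, 0.1201, 0.0566]
orientation: [-179.8, 0.0, 0.5]
force: [0.3, 0.6, -3.7]
opening: 0.0357
gripper_force: 30.0
```

```bash
python3 s.py
```

```text
[0.48729211 0.12008875 0.05664186] [-1.79817167e+02  2.05613444e-02  5.36521745e-01] [ 36.17402257  13.15508872 -31.94614574  -0.22784371 -44.80917372
  54.52398645] M [-0.12084846  0.31353089 -0.05957935] F [ 0.32042962  0.62998288 -3.69007975] 0.03568975736474123
```

The settled difference is +0.19 N·m, so heavy at +x is confirmed. Now the half turn in hand, which also checks the sign.

>>> play_rows --commands '[[[0,0,-3,0,0,7,0],[0,0,-5,0,0,14,0],[0,0,-5,0,0,21,0],[0,0,-5,0,0,28,0],[0,0,-5,0,0,35,0],[0,0,-5,0,0,42,0],[0,0,-5,0,0,49,0],[0,0,-5,0,0,56,0],[0,0,-5,0,0,63,0],[0,0,-5,0,0,70,0],[0,0,-5,0,0,77,0],[0,0,-5,0,0,84,0],[0,0,-5,0,0,91,0],[0,0,-5,0,0,98,0],[0,0,-5,0,0,105,0],[0,0,-5,0,0,112,0],[0,0,-5,0,0,119,0],[0,0,-5,0,0,126,0],[0,0,-5,0,0,133,0],[0,0,-5,0,0,140,0]]]'

```text
clock: 25.27
tool_pos: [0.4874, 0.12, 0.1067]
orientation: [179.8, 0.1, -139.8]
force: [0.1, -0.8, -3.7]
opening: 0.0356
gripper_force: 30.0
```

>>> play_rows --commands '[[[0,0,0,0,0,7,0],[0,0,0,0,0,14,0],[0,0,0,0,0,21,0],[0,0,0,0,0,28,0],[0,0,0,0,0,35,0],[0,0,0,0,0,42,0],[0,0,0,0,0,43.5,0],[0,0,0,0,0,43.5,0],[0,0,0,0,0,43.5,0],[0,0,0,0,0,43.5,0],[0,0,0,0,0,43.5,0],[0,0,0,0,0,43.5,0],[0,0,0,0,0,43.5,0],[0,0,0,0,0,43.5,0],[0,0,0,0,0,43.5,0],[0,0,0,0,0,43.5,0]]]'

```text
clock: 26.6
tool_pos: [0.4873, 0.12, 0.1067]
orientation: [179.8, -0.0, 177.0]
force: [0.3, -0.8, -4.7]
opening: 0.0356
gripper_force: 30.0
```

```bash
python3 s.py; python3 -c "
from h import *
print(rel([.475,.12,.006],down(RY+180)))"
```

```text
[0.48732111 0.11995069 0.10665951] [ 1.79815902e+02 -3.05754563e-02  1.77039686e+02] [  36.15685359    9.48161854  -28.59979072   -0.20622801  -51.8263438
 -128.98988842] M [-0.02905771 -0.15932932  0.06062915] F [ 0.3275602  -0.76626993 -4.68629868] 0.03561227388919993
(array([ 1.23, -0.09, 10.07]), array([ 0.2, -0. ,  0.2]))
```

>>> play_rows --commands '[[[0,0,0,0,0,0,0],[0,0,0,0,0,0,0]]]'

```text
clock: 26.77
tool_pos: [0.4873, 0.1199, 0.1067]
orientation: [179.8, -0.0, 177.0]
force: [0.9, 0.6, -3.1]
opening: 0.0355
gripper_force: 30.0
```

```bash
python3 s.py
```

```text
[0.48732263 0.11994095 0.10665124] [ 1.79816763e+02 -3.05965509e-02  1.77035316e+02] [  36.15634285    9.48225798  -28.60062126   -0.20538994  -51.82542105
 -128.9942617 ] M [-0.02465683 -0.19578947 -0.03053693] F [ 0.91641864  0.61440867 -3.10533335] 0.035520599132017834
```

The sign flipped, as expected: the heavy end is now at −x. Setting it down and regrasping leaning.

>>> play_rows --commands '[[[1.2,0,4,0,0,0,0],[1.2,0,7.5,0,0,0,0],[1.2,0,9,0,0,0,0],[1.2,0,9.8,0,0,0,0],[1.2,0,10.1,0,0,0,0],[1.2,0,10.1,0,0,0,0],[1.2,0,10.1,0,0,0,0.7],[1.2,0,10.1,0,0,0,0.7],[1.2,0,10.1,0,0,0,0.7],[1.2,0,10.1,0,0,0,0.7],[1.2,0,10.1,0,0,0,0.7]]]'

```text
clock: 27.68
tool_pos: [0.4757, 0.1212, 0.006]
orientation: [179.8, 0.0, 177.0]
force: [0.1, -0.1, 0.2]
opening: 0.0597
gripper_force: 0.0
```

>>> play_rows --commands '[[[0.2,0,-0.3,0,6,0,0.7],[0.4,0,-0.3,0,12,0,0.7],[0.6,0,-0.2,0,18,0,0.7],[0.6,0,0,0,20,0,0.7],[0.6,0,0,0,20,0,0.7],[0.6,0,0,0,20,0,0],[0.6,0,0,0,20,0,0],[0.6,0,0,0,20,0,0],[0.6,0,0,0,20,0,0],[0.6,0,0,0,20,0,0],[0.6,0,0,0,20,0,0],[0.6,0,0,0,20,0,0],[0.6,0,0,0,20,0,0],[0.6,0,0,0,20,0,0]]]'

```text
clock: 28.85
tool_pos: [0.469, 0.1213, 0.0063]
orientation: [179.8, -20.0, 177.1]
force: [-2.2, 0.3, 6.3]
opening: 0.0356
gripper_force: 30.0
```

```bash
python3 plan.py 2 -1
```

```text
pose [0.469 0.121 0.006] [179.793 -20.044 177.125] q [  28.332   27.753  -16.275  -11.63   -63.674 -114.448] F [-2.169  0.262  6.3  ] g 0.005978564561748008
up15 [  5.14   0.05 -14.09] [0. 0. 0.]
carry [  4.31  -1.9  -21.18] [  0.1 -20.    0.3]
hover [-10.08  -3.93 -21.13] [  0.2 -40.    0.3]
above [-12.44  -3.85 -14.86] [  0.2 -40.    0.3]
place [-15.04  -3.86 -13.36] [  0.2 -40.    0.3]
touch [-15.39  -3.86 -13.16] [  0.2 -40.    0.3]
```

>>> play_rows --commands '[[[0.7,0,-2,0,0,0,0],[2,0,-5.6,0,0,0,0],[3.3,0,-9.4,0,0,0,0],[4,0,-13,0,-5,0,0],[2,-1,-16,0,-11,0,0],[-1,-2,-18,0,-18,0,0],[-4,-3,-20,0,-25,0,0],[-7,-3.9,-21.1,0,-32,0.2,0],[-10.1,-3.9,-21.1,0.2,-40,0.3,0],[-10.1,-3.9,-21.1,0.2,-40,0.3,0],[-10.1,-3.9,-21.1,0.2,-40,0.3,0],[-10.1,-3.9,-21.1,0.2,-40,0.3,0],[-10.1,-3.9,-21.1,0.2,-40,0.3,0],[-10.1,-3.9,-21.1,0.2,-40,0.3,0]]]'

```text
clock: 30.02
tool_pos: [0.635, 0.0736, 0.1699]
orientation: [180.0, 20.0, 176.7]
force: [0.5, -1.0, -2.8]
opening: 0.0357
gripper_force: 30.0
```

```bash
python3 plan.py 2 -1 .006
```

```text
pose [0.635 0.074 0.17 ] [179.973  19.976 176.718] q [  30.215    7.333  -32.874   19.42   -34.465 -138.086] F [ 0.482 -0.961 -2.799] g 0.16954358141983802
up15 [ -5.12   0.01 -14.1 ] [0. 0. 0.]
carry [11.1   1.87 -9.37] [ 0.  20.  -0.1]
hover [ 0.1  -0.08 -0.07] [-0.  -0.  -0.1]
above [2.33 0.03 6.26] [-0.  -0.  -0.1]
place [1.3  0.03 9.07] [-0.  -0.  -0.1]
touch [1.16 0.03 9.45] [-0.  -0.  -0.1]
```

>>> play_rows --commands '[[[1,0,2,0,0,0,0],[2,0,4,0,0,0,0],[2.3,0,6.2,0,0,0,0],[2,0,7,0,0,0,0],[1.8,0,7.8,0,0,0,0],[1.5,0,8.5,0,0,0,0],[1.4,0,8.8,0,0,0,0],[1.3,0,9.1,0,0,0,0],[1.2,0,9.3,0,0,0,0],[1.2,0,9.3,0,0,0,0],[1.2,0,9.3,0,0,0,0]]]'

```text
clock: 30.93
tool_pos: [0.656, 0.0725, 0.0808]
orientation: [179.9, 20.2, 176.7]
force: [-9.8, 0.1, 13.6]
opening: 0.0353
gripper_force: 30.0
```

>>> play_rows --commands '[[[0,0,0,0,0,0,0.5],[0,0,0,0,0,0,0.5],[0,0,0,0,0,0,0.5],[0,0,0,0,0,0,0.5],[0,0,0,0,0,0,0.5],[0.7,0,-2,0,0,0,0.5],[1.7,0,-4.7,0,0,0,0.5],[2.7,0,-7.5,0,0,0,0.6],[1.7,0,-11,0,0,0,0.8],[1.7,0,-11,0,0,0,1],[1.7,0,-11,0,0,0,1]]]'

```text
clock: 31.85
tool_pos: [0.6025, 0.0762, 0.1784]
orientation: [179.8, 20.2, 176.7]
force: [0.1, 0.3, -0.9]
opening: 0.065
gripper_force: 0.0
```

```bash
python3 - <<'E'
from h import *
print(rel([.25,.45,.25],down(90)),rel([.428,.2555,.13],down(19+180)),rel([.428,.2555,.13],down(19)))
o=get_obs();print(o["tool_pos"],o["joint_pos"])
[print(*q) for q in navy(shot("scene"))]
E
```

```text
(array([ 32.55,  35.36, -19.52]), array([15.4, 16.1, 85.8])) (array([18.98, 16.91, -1.79]), array([ -3.8,  20. , -22. ])) (array([18.98, 16.91, -1.79]), array([ 27.8,   5.2, 155.6]))
[0.60247405 0.07623297 0.17835906] [  32.50833168    3.62729371  -36.3012917    20.34734618  -35.03956202
 -140.94063979]
[0.595  0.0111] 2.3 106 [0.033 0.039] (256, 272)
[0.5982 0.0809] 5.2 109 [0.035 0.038] (277, 268)
[0.5175 0.5372] 177.9 358 [0.065 0.081] (400, 221)
[0.4297 0.2573] 10.9 239 [0.038 0.097] (316, 217)
[0.4423 0.3601] 21.9 289 [0.044 0.101] (345, 214)
```

>>> play_rows --commands '[[[3,3,-1.8,-0.5,4,-3,1],[6,6,-1.8,-1,8,-7,1],[9,9,-1.8,-2,12,-11,1],[12,12,-1.8,-3,16,-15,1],[15,15,-1.8,-3.8,20,-19,1],[19,16.9,-1.8,-3.8,20,-22,1],[19,16.9,-1.8,-3.8,20,-22,1],[19,16.9,-1.8,-3.8,20,-22,1],[19,16.9,-1.8,-3.8,20,-22,1],[19,16.9,-1.8,-3.8,20,-22,1],[19,16.9,-1.8,-3.8,20,-22,1],[19,16.9,-1.8,-3.8,20,-22,1],[19,16.9,-1.8,-3.8,20,-22,1],[19,16.9,-1.8,-3.8,20,-22,1],[19,16.9,-1.8,-3.8,20,-22,1],[19,16.9,-1.8,-3.8,20,-22,1]]]'

```text
clock: 33.23
tool_pos: [0.4265, 0.254, 0.1273]
orientation: [-180.0, -0.3, -161.1]
force: [-0.7, -0.4, -0.3]
opening: 0.0877
gripper_force: 0.0
```

```bash
python3 s.py; python3 - <<'E'
from h import *
print(rel([.428,.2555,.006],down(19+180)))
S=shot("scene");T=shot("top")
for x in(S,T):
    print(x["n"]);[print(*q) for q in navy(x)]
a=S["frame"][170:320,200:380];b=T["frame"][120:270,200:360]
cv2.imwrite("pics/s6.png",cv2.resize(np.hstack([a,b]),None,fx=2.3,fy=2.3,interpolation=cv2.INTER_CUBIC)[:,:,::-1])
E
```

```text
[0.42652217 0.25400349 0.12732297] [-179.9772143    -0.2873048  -161.07542025] [  53.37770684    7.83842654  -27.46847463   -0.17560646  -54.94302499
 -124.35188967] M [ 0.00081255 -0.01762113  0.02821918] F [-0.69110854 -0.3707986  -0.30726011] 0.08770728210519457
(array([-0.25,  0.1 , 12.13]), array([-0. , -0.3, -0.1]))
scene
[0.595  0.0111] 2.3 106 [0.033 0.039] (256, 272)
[0.5982 0.0809] 5.2 109 [0.035 0.038] (277, 268)
[0.5175 0.5372] 177.4 357 [0.065 0.081] (400, 221)
[0.4262 0.2544] 16.0 271 [0.041 0.102] (315, 216)
[0.4423 0.3601] 21.9 289 [0.044 0.101] (345, 214)
top
[0.5223 0.5362] 0.7 334 [0.06  0.079] (175, 197)
[6.516e-01 6.000e-04] 174.6 214 [0.034 0.091] (316, 159)
[0.6558 0.0704] 176.7 202 [0.033 0.087] (297, 158)
```

View pics/s6.png

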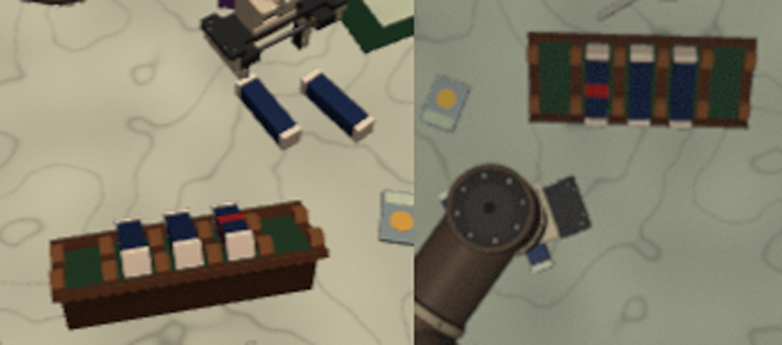

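Tubes lie down in slots 1 and 2 (low caps near top px (316,173) and (298,172)). Grasping tube 3.

>>> play_rows --commands '[[[-0.2,0.1,4,0,0,0,1],[-0.2,0.1,8,0,0,0,1],[-0.2,0.1,10.5,0,0,0,1],[-0.2,0.1,12.1,0,0,0,1],[-0.2,0.1,12.1,0,0,0,0],[-0.2,0.1,12.1,0,0,0,0],[-0.2,0.1,12.1,0,0,0,0],[-0.2,0.1,12.1,0,0,0,0],[-0.2,0.1,12.1,0,0,0,0],[-0.2,0.1,12.1,0,0,0,0],[-0.2,0.1,12.1,0,0,0,0],[-0.2,0.1,12.1,0,0,0,0],[-0.2,0.1,12.1,0,0,0,0],[-0.2,0.1,12.1,0,0,0,0],[-0.2,0.1,11,0,0,0,0],[-0.2,0.1,9.5,0,0,0,0],[-0.2,0.1,8,0,0,0,0],[-0.2,0.1,7.2,0,0,0,0],[-0.2,0.1,7,0,0,0,0]]]'

```text
clock: 34.92
tool_pos: [0.4282, 0.2563, 0.0585]
orientation: [180.0, -0.2, -161.0]
force: [0.5, -0.6, -1.1]
opening: 0.0353
gripper_force: 30.0
```

>>> play_rows --commands '[[[0,0,0,0,0,0,0],[0,0,0,0,0,0,0],[0,0,0,0,0,0,0],[0,0,0,0,0,0,0],[0,0,0,0,0,0,0],[0,0,0,0,0,0,0],[0,0,0,0,0,0,0],[0,0,0,0,0,0,0],[0,0,0,0,0,0,0],[0,0,0,0,0,0,0]]]'

```text
clock: 35.75
tool_pos: [0.4276, 0.2556, 0.0572]
orientation: [-180.0, -0.3, -161.0]
force: [-0.4, 1.2, -0.2]
opening: 0.0355
gripper_force: 30.0
```

```bash
cat > m.py <<'E'
from h import *
o=get_obs();M=R.from_euler('xyz',o["orientation"],degrees=True).as_matrix()
print(o["tool_pos"],o["orientation"],"q6",o["joint_pos"][5],"M tool",M.T@o["moment"],"F",o["force"],o["opening"])
E
python3 m.py
```

```text
[0.42758967 0.25560661 0.05721083] [-179.97110241   -0.29805424 -161.04666064] q6 -124.29167266773096 M tool [-0.03316055 -0.03057087  0.00394988] F [-0.44373769  1.15127248 -0.16286997] 0.03549391859676929
```

>>> play_rows --commands '[[[0,0,0,0,0,0,0],[0,0,0,0,0,0,0],[0,0,0,0,0,0,0]]]'

```text
clock: 36.0
tool_pos: [0.4276, 0.2556, 0.0573]
orientation: [-180.0, -0.3, -161.1]
force: [0.5, -0.2, -0.2]
opening: 0.0353
gripper_force: 30.0
```

```bash
python3 m.py
```

```text
[0.427609   0.25563972 0.05726782] [-179.97530749   -0.29167758 -161.05091476] q6 -124.29669053893143 M tool [ 0.01060298 -0.04543223 -0.00759513] F [ 0.46683083 -0.16475488 -0.20959629] 0.03528281511742843
```

Tube 3 is empty (no measurable weight), so it goes to the tray.

```bash
python3 - <<'E'
from h import *
print(rel([.468,-.377,.16],down(-175.5)))
E
```

```text
(array([ 16.78, -61.15, -10.16]), array([-0.1, -0.3, 14.4]))
```

>>> play_rows --commands '[[[0,0,-4,0,0,0,0],[0,0,-8,0,0,0,0],[1.5,-4,-10.2,0,0,1,0],[2.6,-8,-10.2,0,0,2,0],[3.7,-12,-10.2,0,0,3,0],[4.8,-16,-10.2,0,0,4,0],[5.8,-20,-10.2,0,0,5,0],[6.9,-24,-10.2,0,0,6,0],[8,-28,-10.2,0,0,7,0],[9,-32,-10.2,0,0,8,0],[10.1,-36,-10.2,0,0,9,0],[11.2,-40,-10.2,0,0,10,0],[12.2,-44,-10.2,0,0,11,0],[13.3,-48,-10.2,0,0,12,0],[14.4,-52,-10.2,0,0,13,0],[15.4,-56,-10.2,0,0,14,0],[16.5,-60,-10.2,0,0,14.4,0],[16.8,-61.2,-10.2,0,0,14.4,0],[16.8,-61.2,-10.2,0,0,14.4,0],[16.8,-61.2,-10.2,0,0,14.4,0]]]'

```text
clock: 37.67
tool_pos: [0.4673, -0.3783, 0.1595]
orientation: [-179.9, -0.3, -175.6]
force: [-0.0, -0.1, -0.4]
opening: 0.0355
gripper_force: 30.0
```

>>> play_rows --commands '[[[0,0,0,0,0,0,0],[0,0,0,0,0,0,0],[0,0,0,0,0,0,0],[0,0,0,0,0,0,0],[0,0,0,0,0,0,0],[0,0,0,0,0,0,0]]]'

```text
clock: 38.17
tool_pos: [0.4682, -0.3771, 0.1607]
orientation: [-179.9, -0.3, -175.4]
force: [-0.2, -0.1, -1.0]
opening: 0.036
gripper_force: 30.0
```

```bash
python3 m.py; python3 - <<'E'
from h import *
print(rel([.468,-.377,.0125],down(-175.5)))
T=shot("top");S=shot("scene")
[print(*q) for q in navy(S)]
a=S["frame"][200:340,90:290];b=T["frame"][120:260,200:470]
b=b[:,70:]
cv2.imwrite("pics/s7.png",cv2.resize(np.hstack([a,b]),None,fx=2,fy=2,interpolation=cv2.INTER_CUBIC)[:,:,::-1])
E
```

```text
[ 0.46818034 -0.37708329  0.16068632] [-179.88903209   -0.25583806 -175.39936763] q6 -65.41238732218967 M tool [-0.01061226 -0.0005376   0.00870828] F [-0.23354951 -0.07547567 -1.03620458] 0.03595308519534887
(array([-0.05,  0.04, 14.82]), array([-0.1, -0.3,  0.1]))
[0.5948 0.0109] 176.9 105 [0.033 0.038] (256, 272)
[0.5982 0.0809] 5.2 109 [0.035 0.038] (277, 268)
[ 0.3664 -0.4193] 13.1 230 [0.04  0.082] (119, 240)
[0.5175 0.5372] 177.4 357 [0.065 0.081] (400, 221)
[0.4423 0.3601] 21.9 289 [0.044 0.101] (345, 214)
```

View pics/s7.png

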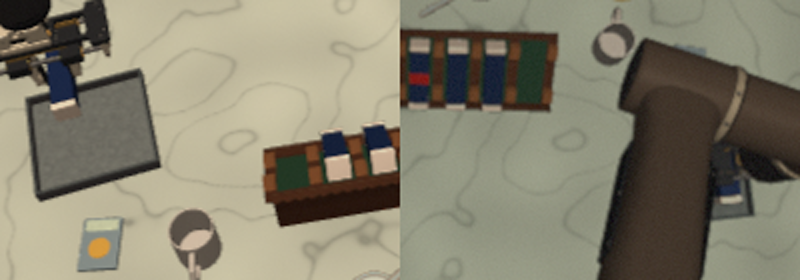

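>>> play_rows --commands '[[[0,0,4,0,0,0,0],[0,0,8,0,0,0,0],[0,0,11.5,0,0,0,0],[0,0,13.5,0,0,0,0],[0,0,14.5,0,0,0,0],[0,0,14.8,0,0,0,0],[0,0,14.8,0,0,0,0],[0,0,14.8,0,0,0,0.7],[0,0,14.8,0,0,0,0.7],[0,0,14.8,0,0,0,0.7],[0,0,14.8,0,0,0,0.7],[0,0,14.8,0,0,0,0.7],[0,0,11,0,0,0,0.7],[0,0,7,0,0,0,0.7],[0,0,3,0,0,0,0.7],[0,0,-1,0,0,0,1],[0,0,-4,0,0,0,1],[0,0,-4,0,0,0,1]]]'

```text
clock: 39.77
tool_pos: [0.4712, -0.3796, 0.2086]
orientation: [-179.5, 0.3, -175.4]
force: [1.6, -0.0, 0.6]
opening: 0.0759
gripper_force: 0.0
```

```bash
python3 m.py; python3 - <<'E'
from h import *
S=shot("scene");print(proj(S,[.468,-.377,.03]));[print(*q) for q in navy(S)]
print(rel([.441,.361,.16],down(24+180)))
E
```

```text
[ 0.47119561 -0.37955529  0.20862266] [-179.49620487    0.2776501  -175.39166355] q6 -65.40250773947243 M tool [ 0.10509633 -0.20171553  0.0246536 ] F [ 1.63540247 -0.03189683  0.61170416] 0.0759224435964498
[133.34963273 262.93724234]
[0.5948 0.0109] 176.9 105 [0.033 0.038] (256, 272)
[0.5982 0.0809] 5.2 109 [0.035 0.038] (277, 268)
[ 0.4608 -0.3774] 5.5 282 [0.035 0.102] (133, 261)
[0.5173 0.5372] 178.4 357 [0.065 0.081] (400, 221)
[0.4421 0.3601] 22.2 288 [0.044 0.1  ] (345, 214)
(array([-2.98, 73.98,  4.08]), array([ -0.4,   0.1, -19.4]))
```

>>> play_rows --commands '[[[0,4,0,0,0,-1,1],[-0.2,8,0,0,0,-2,1],[-0.4,12,0,0,0,-3,1],[-0.6,16,0,0,0,-4,1],[-0.8,20,0,0,0,-5,1],[-1,24,0,0,0,-6,1],[-1.2,28,0,0,0,-7,1],[-1.4,32,0,0,0,-8,1],[-1.6,36,0,0,0,-9,1],[-1.8,40,0,0,0,-10,1],[-2,44,0,0,0,-11,1],[-2.2,48,0,0,0,-12,1],[-2.4,52,0,0,0,-13,1],[-2.6,56,0,0,0,-14,1],[-2.7,60,0,0,0,-15,1],[-2.8,64,1,0,0,-16,1],[-2.9,68,2,0,0,-17,1],[-3,72,3,0,0,-18,1],[-3,74,4,0,0,-19.4,1],[-3,74,4,-0.4,0,-19.4,1]]]'

```text
clock: 41.48
tool_pos: [0.4376, 0.3653, 0.1553]
orientation: [179.7, -0.5, -155.8]
force: [-0.5, 0.1, -0.8]
opening: 0.0875
gripper_force: 0.0
```

>>> play_rows --commands '[[[0,0,0,0,0,0,1],[0,0,0,0,0,0,1],[0,0,0,0,0,0,1],[0,0,0,0,0,0,1],[0,0,0,0,0,0,1],[0,0,0,0,0,0,1]]]'

```text
clock: 41.98
tool_pos: [0.4394, 0.362, 0.1595]
orientation: [179.6, -0.2, -156.1]
force: [0.0, 0.2, -0.5]
opening: 0.0877
gripper_force: 0.0
```

```bash
python3 m.py; python3 - <<'E'
from h import *
for n in("scene","top"):
    print(n);[print(*q) for q in navy(shot(n))]
print(rel([.4415,.3615,.006],down(24+180)))
E
```

```text
[0.43938996 0.36204262 0.15950584] [ 179.57850169   -0.18471459 -156.09989694] q6 -124.68682120433122 M tool [ 0.01193526 -0.017392   -0.04185954] F [ 0.01932748  0.15358834 -0.54011565] 0.08772291448589793
scene
[0.595  0.0111] 2.3 106 [0.033 0.039] (256, 272)
[0.5982 0.0809] 5.2 109 [0.035 0.038] (277, 268)
[ 0.4607 -0.3775] 5.6 284 [0.035 0.102] (133, 261)
[0.5175 0.5372] 177.9 358 [0.065 0.081] (400, 221)
[0.4423 0.3601] 21.9 289 [0.044 0.101] (345, 214)
top
[ 0.4666 -0.3785] 3.8 252 [0.036 0.098] (418, 205)
[6.518e-01 5.000e-04] 174.1 214 [0.034 0.09 ] (316, 159)
[0.6561 0.0705] 176.2 197 [0.032 0.087] (297, 158)
(array([-0.22, -0.27, 15.33]), array([ 0.4, -0.2, -0.1]))
```

>>> play_rows --commands '[[[-0.2,-0.1,4,0.4,0,0,1],[-0.2,-0.1,8,0.4,0,0,1],[-0.2,-0.1,12,0.4,0,0,1],[-0.2,-0.1,14.3,0.4,0,0,1],[-0.2,-0.1,15.3,0.4,0,0,1],[-0.2,-0.1,15.3,0.4,0,0,0],[-0.2,-0.1,15.3,0.4,0,0,0],[-0.2,-0.1,15.3,0.4,0,0,0],[-0.2,-0.1,15.3,0.4,0,0,0],[-0.2,-0.1,15.3,0.4,0,0,0],[-0.2,-0.1,15.3,0.4,0,0,0],[-0.2,-0.1,15.3,0.4,0,0,0],[-0.2,-0.1,15.3,0.4,0,0,0],[-0.2,-0.1,15.3,0.4,0,0,0],[-0.2,-0.1,15.3,0.4,0,0,0],[-0.2,-0.1,14.3,0.4,0,0,0],[-0.2,-0.1,12.5,0.4,0,0,0],[-0.2,-0.1,10.8,0.4,0,0,0],[-0.2,-0.1,10.3,0.4,0,0,0]]]'

```text
clock: 43.67
tool_pos: [0.4417, 0.364, 0.0588]
orientation: [179.9, -0.1, -156.0]
force: [0.2, 0.5, 0.9]
opening: 0.0355
gripper_force: 29.9
```

>>> play_rows --commands '[[[0,0,0,0,0,0,0],[0,0,0,0,0,0,0],[0,0,0,0,0,0,0],[0,0,0,0,0,0,0],[0,0,0,0,0,0,0],[0,0,0,0,0,0,0],[0,0,0,0,0,0,0],[0,0,0,0,0,0,0],[0,0,0,0,0,0,0],[0,0,0,0,0,0,0]]]'

```text
clock: 44.5
tool_pos: [0.4407, 0.3628, 0.0559]
orientation: [-180.0, -0.2, -156.0]
force: [0.2, -0.1, -0.4]
opening: 0.0359
gripper_force: 29.9
```

```bash
python3 m.py
```

```text
[0.44070002 0.36284998 0.05590258] [-179.98769606   -0.23307229 -156.04900913] q6 -124.94384905257411 M tool [-0.00166719 -0.00435999  0.01111331] F [ 0.16688662 -0.06799878 -0.43209716] 0.035904349010933
```

>>> play_rows --commands '[[[0,0,0,0,0,0,0],[0,0,0,0,0,0,0],[0,0,0,0,0,0,0]]]'

```text
clock: 44.75
tool_pos: [0.4407, 0.3629, 0.056]
orientation: [-180.0, -0.2, -156.0]
force: [-0.4, -0.4, -1.4]
opening: 0.0355
gripper_force: 29.9
```

```bash
python3 m.py; python3 -c "
from h import *
print(rel([.48,.22,.10],down(RY+180)))"
```

```text
[0.44072922 0.36286978 0.05598536] [-179.99196264   -0.22531286 -156.04879456] q6 -124.94366866531365 M tool [-0.0425249  -0.03799428  0.02145084] F [-0.3605806  -0.37184313 -1.44931358] 0.03551295887069779
(array([  2.23, -14.65,  -4.39]), array([-0.1, -0.2, 27.2]))
```

Tube 4 is empty too, so it goes to the tray beside the other. The fingers won't fit between that tube and the wall at full depth, so I'll regrip higher on the tube and keep the fingertips above the wall.

>>> play_rows --commands '[[[0,0,2.5,0,0,0,0],[0,0,4,0,0,0,0],[0,0,4.8,0,0,0,0],[0,0,5.05,0,0,0,0],[0,0,5.05,0,0,0,0.55],[0,0,5.05,0,0,0,0.55],[0,0,5.05,0,0,0,0.55],[0,0,5.05,0,0,0,0.55],[0,0,4,0,0,0,0.55],[0,0,3.2,0,0,0,0.55],[0,0,3.2,0,0,0,0.55],[0,0,3.2,0,0,0,0],[0,0,3.2,0,0,0,0],[0,0,3.2,0,0,0,0],[0,0,3.2,0,0,0,0],[0,0,3.2,0,0,0,0],[0,0,3.2,0,0,0,0],[0,0,0,0,0,0,0],[0,0,-4,0,0,0,0],[0,0,-8,0,0,0,0]]]'

```text
clock: 46.42
tool_pos: [0.4404, 0.3621, 0.1363]
orientation: [-179.9, -0.4, -156.0]
force: [1.1, 0.4, 0.1]
opening: 0.001
gripper_force: 0.0
```

>>> play_rows --commands '[[[0,0,0,0,0,0,0],[0,0,0,0,0,0,0],[0,0,0,0,0,0,0],[0,0,-2,0,0,0,0],[0,0,-2,0,0,0,0]]]'

```text
clock: 46.83
tool_pos: [0.4416, 0.3633, 0.157]
orientation: [-180.0, -0.2, -156.0]
force: [0.9, 0.7, 0.7]
opening: 0.0005
gripper_force: 0.0
```

```bash
python3 m.py; python3 -c "
from h import *
print(rel([.465,-.311,.16],down(-175.5)))
[print(*q) for q in navy(shot('scene'))]"
```

```text
[0.44160516 0.36333089 0.15704896] [-1.79969180e+02 -1.76928639e-01 -1.56020625e+02] q6 -124.96361676059512 M tool [-0.14083724 -0.16223116  0.03901484] F [0.90949029 0.74560083 0.73347051] 0.0005290459085548957
(array([ 25.27, -62.56,  -0.18]), array([-0.1, -0.2, 19.5]))
[0.595  0.0111] 2.3 106 [0.033 0.039] (256, 272)
[0.5982 0.0809] 5.2 109 [0.035 0.038] (277, 268)
[ 0.4609 -0.3775] 5.5 285 [0.036 0.102] (133, 261)
[0.5175 0.5372] 177.4 357 [0.065 0.081] (400, 221)
[0.4413 0.358 ] 21.8 294 [0.045 0.102] (344, 214)
```

The tip grip slipped off; the tube is still on the counter at (0.441, 0.360). Plan B: use the closed fingers to push the first tube towards the tray's −y wall, then place this one with the normal grip.

```bash
python3 -c "
from h import *
print(rel([.4635,-.333,.157],down(-175.5)))"
```

```text
(array([ 2.624e+01, -6.452e+01,  1.000e-02]), array([-0.1, -0.2, 19.5]))
```

>>> play_rows --commands '[[[1.5,-3.8,0,0,0,1,0],[3,-7.6,0,0,0,2,0],[4.6,-11.4,0,0,0,3,0],[6.1,-15.2,0,0,0,4,0],[7.6,-19,0,0,0,5,0],[9.2,-22.8,0,0,0,6,0],[10.7,-26.6,0,0,0,8,0],[12.3,-30.4,0,0,0,9,0],[13.8,-34.2,0,0,0,10,0],[15.4,-38,0,0,0,12,0],[17,-42,0,0,0,14,0],[18.5,-45.8,0,0,0,16,0],[20,-49.6,0,0,0,18,0],[21.6,-53.4,0,0,0,19.5,0],[23.1,-57.2,0,0,0,19.5,0],[24.7,-61,0,0,0,19.5,0],[26,-64.5,0,0,0,19.5,0],[26,-64.5,0,0,0,19.5,0],[26,-64.5,0,0,0,19.5,0],[26,-64.5,0,0,0,19.5,0]]]'

```text
clock: 48.55
tool_pos: [0.4642, -0.3318, 0.1554]
orientation: [-180.0, -0.4, -175.6]
force: [0.9, 0.1, -0.2]
opening: 0.0007
gripper_force: 0.0
```

>>> play_rows --commands '[[[0,0,0,0,0,0,0],[0,0,0,0,0,0,0],[0,0,0,0,0,0,0],[0,0,0,0,0,0,0]]]'

```text
clock: 48.88
tool_pos: [0.4657, -0.3311, 0.1574]
orientation: [-179.9, -0.2, -175.5]
force: [-0.6, 0.8, 0.8]
opening: -0.0
gripper_force: 0.0
```

```bash
python3 m.py; python3 -c "
from h import *
print(rel([.4635,-.333,.013],down(-175.5)));print(rel([.4674,-.383,.013],down(-175.5)))"
```

```text
[ 0.46566008 -0.33111516  0.15741437] [-1.79902726e+02 -1.77551287e-01 -1.75461379e+02] q6 -69.85921573142303 M tool [-0.00553076 -0.0036998  -0.01462684] F [-0.58415262  0.78045919  0.77634779] -1.8471352152552988e-05
(array([ 0.19, -0.15, 14.44]), array([-0.1, -0.2,  0. ]))
(array([ 0.19, -5.16, 14.45]), array([-0.1, -0.2,  0. ]))
```

>>> play_rows --commands '[[[0.2,0,4,0,0,0,0],[0.2,0,8,0,0,0,0],[0.2,0,12,0,0,0,0],[0.2,0,14.4,0,0,0,0],[0.2,0,14.4,0,0,0,0],[0.2,-0.7,14.4,0,0,0,0],[0.2,-1.4,14.4,0,0,0,0],[0.2,-2,14.4,0,0,0,0],[0.2,-2.6,14.4,0,0,0,0],[0.2,-3.2,14.4,0,0,0,0],[0.2,-3.8,14.4,0,0,0,0],[0.2,-4.4,14.4,0,0,0,0],[0.2,-4.8,14.4,0,0,0,0],[0.2,-5.1,14.4,0,0,0,0],[0.2,-5.1,14.4,0,0,0,0],[0.2,-4,14.4,0,0,0,0],[0.2,-4,10.4,0,0,0,0.3],[0.2,-4,6,0,0,0,1],[0.2,-4,2,0,0,0,1],[0.2,-4,-2,0,0,0,1]]]'

```text
clock: 50.55
tool_pos: [0.466, -0.371, 0.179]
orientation: [-179.9, -0.2, -175.5]
force: [1.1, -0.7, 0.5]
opening: 0.0213
gripper_force: 0.0
```

```bash
python3 m.py; python3 -c "
from h import *
[print(*q) for q in navy(shot('scene'))]
print(rel([.441,.3615,.17],down(24+180)))"
```

```text
[ 0.46603075 -0.37095579  0.17903237] [-179.92522336   -0.23817361 -175.51729742] q6 -65.9797774753235 M tool [ 0.1249444  -0.23862031 -0.05122094] F [ 1.14336598 -0.66856938  0.46892404] 0.021347275193261534
[0.5948 0.0109] 176.9 105 [0.033 0.038] (256, 272)
[0.5982 0.0809] 5.2 109 [0.035 0.038] (277, 268)
[ 0.4631 -0.4173] 5.3 295 [0.036 0.102] (121, 264)
[0.5175 0.5372] 177.4 357 [0.065 0.081] (400, 221)
[0.4413 0.358 ] 21.8 294 [0.045 0.102] (344, 214)
(array([-2.99, 73.52,  1.19]), array([ -0.6,   0.2, -19.4]))
```

>>> play_rows --commands '[[[0,4,0,0,0,-1,1],[-0.2,8,0,0,0,-2,1],[-0.4,12,0,0,0,-3,1],[-0.6,16,0,0,0,-4,1],[-0.8,20,0,0,0,-5,1],[-1,24,0,0,0,-6,1],[-1.2,28,0,0,0,-7,1],[-1.4,32,0,0,0,-8,1],[-1.6,36,0,0,0,-9,1],[-1.8,40,0,0,0,-10,1],[-2,44,0,0,0,-11,1],[-2.2,48,0,0,0,-12,1],[-2.4,52,0,0,0,-13,1],[-2.6,56,0,0,0,-14,1],[-2.7,60,0,0,0,-15,1],[-2.8,64,0,0,0,-16,1],[-2.9,68,0.5,0,0,-17,1],[-3,71,1,0,0,-18,1],[-3,73.4,1,0,0,-19.4,1],[-3,73.4,1,-0.4,0,-19.4,1]]]'

```text
clock: 52.27
tool_pos: [0.4382, 0.3662, 0.1648]
orientation: [179.6, -0.2, -155.9]
force: [1.1, -0.0, -0.4]
opening: 0.0875
gripper_force: 0.0
```

>>> play_rows --commands '[[[0,0,0,0,0,0,1],[0,0,0,0,0,0,1],[0,0,0,0,0,0,1],[0,0,0,0,0,0,1]]]'

```text
clock: 52.6
tool_pos: [0.4394, 0.3614, 0.1662]
orientation: [179.6, -0.1, -156.2]
force: [-0.1, 0.4, -0.2]
opening: 0.0879
gripper_force: 0.0
```

```bash
python3 m.py; python3 - <<'E'
from h import *
[print(*q) for q in navy(shot("scene"))]
print(rel([.4405,.360,.006],down(24+180)))
E
```

```text
[0.43935947 0.3613711  0.16623147] [ 1.79610292e+02 -1.46514665e-01 -1.56200731e+02] q6 -124.82326557807315 M tool [-3.02897005e-02 -7.22893318e-05  1.20103793e-02] F [-0.14463687  0.39946094 -0.23511672] 0.08786757565587143
[0.5948 0.0109] 176.9 105 [0.033 0.038] (256, 272)
[0.5982 0.0809] 5.2 109 [0.035 0.038] (277, 268)
[ 0.4631 -0.4173] 5.4 296 [0.036 0.102] (121, 264)
[0.5174 0.5373] 177.8 356 [0.065 0.081] (400, 221)
[0.4413 0.358 ] 21.8 294 [0.045 0.102] (344, 214)
(array([-0.08, -0.28, 16.03]), array([ 0.4, -0.1, -0.2]))
```

>>> play_rows --commands '[[[-0.1,-0.2,4,0.4,0,0,1],[-0.1,-0.2,8,0.4,0,0,1],[-0.1,-0.2,12,0.4,0,0,1],[-0.1,-0.2,14.8,0.4,0,0,1],[-0.1,-0.2,16,0.4,0,0,1],[-0.1,-0.2,16,0.4,0,0,0],[-0.1,-0.2,16,0.4,0,0,0],[-0.1,-0.2,16,0.4,0,0,0],[-0.1,-0.2,16,0.4,0,0,0],[-0.1,-0.2,16,0.4,0,0,0],[-0.1,-0.2,16,0.4,0,0,0],[-0.1,-0.2,16,0.4,0,0,0],[-0.1,-0.2,16,0.4,0,0,0],[-0.1,-0.2,16,0.4,0,0,0],[-0.1,-0.2,16,0.4,0,0,0],[-0.1,-0.2,14.5,0.4,0,0,0],[-0.1,-0.2,11,0.4,0,0,0],[-0.1,-0.2,7,0.4,0,0,0],[-0.1,-0.2,3,0.4,0,0,0],[-0.1,-0.2,0,0.4,0,0,0]]]'

```text
clock: 54.32
tool_pos: [0.4416, 0.3611, 0.1692]
orientation: [180.0, -0.0, -156.1]
force: [0.7, 1.0, -0.1]
opening: 0.0357
gripper_force: 29.9
```

>>> play_rows --commands '[[[0,0,0,0,0,0,0],[0,0,0,0,0,0,0],[0,0,0,0,0,0,0],[0,0,0,0,0,0,0],[0,0,0,0,0,0,0]]]'

```text
clock: 54.73
tool_pos: [0.4406, 0.36, 0.1645]
orientation: [-179.9, -0.3, -156.2]
force: [0.1, 0.2, -0.8]
opening: 0.0358
gripper_force: 29.9
```

```bash
python3 m.py; python3 - <<'E'
from h import *
print(rel([.4655,-.343,.165],down(-175.5)))
E
```

```text
[0.44061316 0.36004403 0.16447011] [-179.90358449   -0.29479422 -156.15562581] q6 -124.99178974792689 M tool [-0.01663833 -0.0305936   0.0188352 ] F [ 0.08989612  0.1927354  -0.81100246] 0.03580078311903099
(array([ 26.14, -65.31,   0.19]), array([-0.1, -0.3, 19.3]))
```

>>> play_rows --commands '[[[1.5,-3.8,0,0,0,1,0],[3,-7.6,0,0,0,2,0],[4.6,-11.4,0,0,0,3,0],[6.1,-15.2,0,0,0,4,0],[7.6,-19,0,0,0,5,0],[9.2,-22.8,0,0,0,6,0],[10.7,-26.6,0,0,0,8,0],[12.3,-30.4,0,0,0,9,0],[13.8,-34.2,0,0,0,10,0],[15.4,-38,0,0,0,12,0],[17,-42,0,0,0,14,0],[18.5,-45.8,0,0,0,16,0],[20,-49.6,0,0,0,18,0],[21.6,-53.4,0,0,0,19.3,0],[23.1,-57.2,0,0,0,19.3,0],[24.7,-61,0,0,0,19.3,0],[26.1,-65.3,0,0,0,19.3,0],[26.1,-65.3,0,0,0,19.3,0],[26.1,-65.3,0,0,0,19.3,0],[26.1,-65.3,0,0,0,19.3,0]]]'

```text
clock: 56.4
tool_pos: [0.4656, -0.342, 0.1654]
orientation: [180.0, -0.3, -175.5]
force: [0.3, 0.6, -0.1]
opening: 0.0356
gripper_force: 29.9
```

>>> play_rows --commands '[[[0,0,0,0,0,0,0],[0,0,0,0,0,0,0],[0,0,0,0,0,0,0],[0,0,0,0,0,0,0]]]'

```text
clock: 56.73
tool_pos: [0.4668, -0.3411, 0.1673]
orientation: [-179.9, -0.1, -175.4]
force: [-0.5, -0.3, -0.7]
opening: 0.0355
gripper_force: 29.9
```

```bash
python3 m.py; python3 -c "
from h import *
print(rel([.4655,-.343,.0125],down(-175.5)))"
```

```text
[ 0.46679811 -0.34110443  0.16727592] [-1.79917852e+02 -1.10928869e-01 -1.75359019e+02] q6 -68.72508686799067 M tool [ 0.01315359  0.00862756 -0.03388136] F [-0.50361572 -0.26638612 -0.70324445] 0.03549216634057056
(array([ 0.11, -0.16, 15.48]), array([-0.1, -0.1,  0.1]))
```

After releasing, I'll retreat up and towards the start side, so both cameras see the rack.

>>> play_rows --commands '[[[0.1,-0.2,4,0,0,0,0],[0.1,-0.2,8,0,0,0,0],[0.1,-0.2,12,0,0,0,0],[0.1,-0.2,14,0,0,0,0],[0.1,-0.2,15.1,0,0,0,0],[0.1,-0.2,15.5,0,0,0,0],[0.1,-0.2,15.5,0,0,0,0],[0.1,-0.2,15.5,0,0,0,0.55],[0.1,-0.2,15.5,0,0,0,0.55],[0.1,-0.2,15.5,0,0,0,0.55],[0.1,-0.2,15.5,0,0,0,0.55],[0.1,-0.2,12,0,0,0,0.55],[0.1,-0.2,8,0,0,0,0.55],[0.1,-0.2,4,0,0,0,0.8],[0.1,-0.2,0,0,0,0,1],[0.1,-0.2,-4,0,0,0,1],[4,-4,-5,0,0,0,1],[8,-8,-5,0,0,0,1],[12,-12,-5,0,0,0,1],[15,-16,-5,0,0,0,1]]]'

```text
clock: 58.4
tool_pos: [0.3589, -0.4726, 0.2185]
orientation: [-179.9, -0.0, -175.4]
force: [2.4, 0.2, -0.5]
opening: 0.0862
gripper_force: 0.0
```

>>> play_rows --commands '[[[3,-4,0,0,0,0,1],[6,-8,0,0,0,0,1],[9,-12,0,0,0,0,1],[12,-16,0,0,0,0,1],[12,-16,0,0,0,0,1],[12,-16,0,0,0,0,1],[12,-16,0,0,0,0,1]]]'

```text
clock: 58.98
tool_pos: [0.2513, -0.6421, 0.2167]
orientation: [-180.0, -0.2, -175.6]
force: [0.4, 0.5, -0.5]
opening: 0.0873
gripper_force: 0.0
```

```bash
python3 m.py; python3 - <<'E'
from h import *
T=shot("top");S=shot("scene")
for x in(S,T):
    print(x["n"]);[print(*q) for q in navy(x)]
f=lambda x,r,c,k:cv2.resize(x["frame"][r[0]:r[1],c[0]:c[1]],None,fx=k,fy=k,interpolation=cv2.INTER_CUBIC)
a=f(S,(250,320),(215,345),6)[:300,:];b=f(T,(128,182),(240,370),6)[:300]
cv2.imwrite("pics/s8.png",np.vstack([a,b])[:,:,::-1])
cv2.imwrite("pics/s9.png",np.hstack([f(S,(90,340),(90,400),1.3),f(T,(90,340),(180,460),1.3)])[:,:,::-1])
E
```

```text
[ 0.25131194 -0.64208918  0.21674781] [-1.79979055e+02 -1.77002079e-01 -1.75641177e+02] q6 -33.31470699736453 M tool [-0.04802987 -0.10963048 -0.03729732] F [ 0.35249508  0.47074666 -0.52793908] 0.08730646612917999
scene
[0.5948 0.0109] 176.9 105 [0.033 0.038] (256, 272)
[0.5983 0.0811] 12.0 110 [0.035 0.039] (278, 268)
[ 0.4629 -0.4172] 5.4 296 [0.036 0.102] (121, 264)
[ 0.4592 -0.344 ] 6.4 273 [0.034 0.101] (143, 259)
[0.5175 0.5372] 177.9 358 [0.065 0.081] (400, 221)
top
[ 0.4659 -0.3451] 4.6 247 [0.036 0.098] (410, 206)
[ 0.4698 -0.4184] 3.9 254 [0.036 0.098] (429, 204)
[0.5223 0.5362] 0.7 334 [0.06  0.079] (175, 197)
[6.521e-01 6.000e-04] 174.3 216 [0.034 0.091] (316, 159)
[0.6558 0.0705] 176.1 199 [0.033 0.087] (297, 158)
[0.6877 0.1405] 18.7 78 [0.033 0.035] (279, 150)
```

View pics/s8.png

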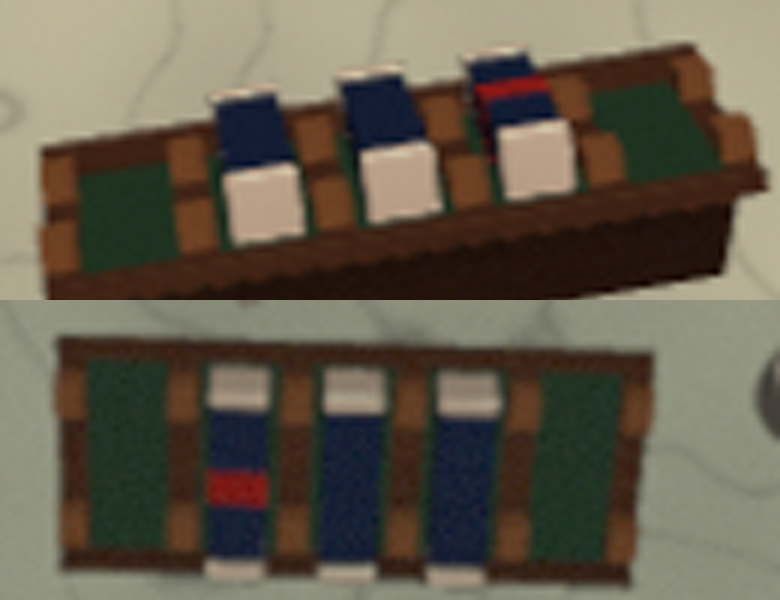

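View pics/s9.png

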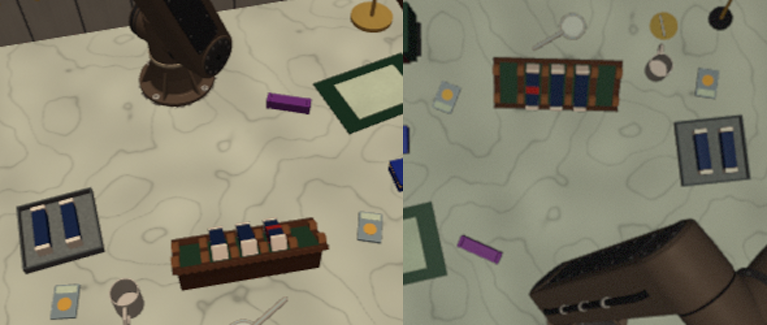

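Both tubes lie in the tray (top px (410,206) and (429,204)). The slot 1 and 2 tubes look seated like the sealed one; I'll check slot 2's distance to the lip at sub-pixel level against the sealed tube.

```bash
python3 - <<'E'
from h import *
from scipy.ndimage import map_coordinates
np.set_printoptions(suppress=True,precision=2)
for n in("top","scene"):
    fr=np.mean([shot(n)["frame"].astype(float) for _ in range(6)],0);s=shot(n)
    for k in(1,2,3):
        prof=[];us=np.arange(-.085,.1,.0005)
        for w in np.linspace(-.010,.010,9):
            pts=np.array([proj(s,slot(k)+u*U+.018*N+w*(Rk@[0,1,0])) for u in us])
            prof.append(map_coordinates(fr[:,:,0],[pts[:,1],pts[:,0]],order=1))
        p=np.mean(prof,0);g=np.gradient(p)
        def edge(lo,hi,sg):
            m=(us>lo)&(us<hi);w=np.clip(sg*g,0,None)*m;i=np.argmax(w);j=slice(max(i-8,0),i+9);return (us[j]*w[j]).sum()/w[j].sum()*1000
        print(n,k,"low end",edge(-.078,-.055,1),"low cap/navy",edge(-.06,-.035,-1),"navy/highcap",edge(.035,.07,1),"high end",edge(.06,.098,-1))
E
```

```text
top 1 low end -62.10841996085551 low cap/navy -49.31729246790873 navy/highcap 54.222436009868694 high end 83.56298642843245
top 2 low end -60.27929906887482 low cap/navy -48.58035002153911 navy/highcap 54.664282180117596 high end 83.04309609620145
top 3 low end -62.62256451785496 low cap/navy -49.01365161891336 navy/highcap 56.354472506577245 high end 83.57510997112482
scene 1 low end -73.14811267359337 low cap/navy -57.28014381413161 navy/highcap 45.984516966169835 high end 62.80173374411746
scene 2 low end -72.82796140064974 low cap/navy -57.54344357643465 navy/highcap 46.39325745130431 high end 62.6256982451807
scene 3 low end -73.76374046160052 low cap/navy -57.051068831399505 navy/highcap 45.36541240940453 high end 62.532739608326196
```

All three rack tubes agree to within about 2 mm of each other at every edge, so both placed tubes are against the lip. Handing in.

```bash
python3 -c "
from plant import *
print(close_job())"
```

```text
the job is handed in; nothing more can be done
None
```

I handed the job in at about 59 s: the two loaded tubes are in rack slots 1 and 2, heavy end down against the lip, the two empty tubes are flat in the felt tray, and the sealed tube, cup, cufflink box and slabs were left alone.

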